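Load a capacitor burn-in fixture and set the supply

ROBOT

A 6-joint arm with a two-finger parallel gripper is mounted at the origin on the work surface. World frame = base frame: x ahead of the robot, y to its left, z up, the work surface at z = 0. Lengths are in mm, angles in rad, forces in N, time in s.
With the tool pointing down it reaches from about 325 to 850 mm from the base axis. Payload 4.4 kg.
Tool frame: the origin (TCP) lies at the centre of the arm's flange, where the gripper is bolted on; the fingertips stand 199 mm ahead of it and the grasp point (between the pads) lies 180 mm ahead of it (robot.grasp_offset is the z of the grasp point in the tool frame, in mm); z points along the fingers, y is the line along which they close (so a half turn about z gives the same grasp; the last joint's range is limited). The gripper opens to 94 mm and grips with 3 to 60 N. Pads are 16 mm wide; open, the fingers measure 119 mm over their backs; the gripper's body (75 mm by 177 mm) begins 78 mm behind the grasp point.
Start: joints at [-1.278, 0.207, 1.542, -0, 1.393, -0.15], TCP at [246.879, -519.307, 404.647] pointing down, gripper open.
Joint ranges: [-2.73, 2.73], [-0.86, 2.22], [0.23, 2.46], [-1.11, 4.25], [0.08, 2.63], [-2.82, 2.82]. Speed limits (rad/s): [2.79, 2.79, 3.14, 3.14, 3.14, 3.14].

INTERFACE

Orientations are given as a unit quaternion [w, x, y, z].
In Python, from cell import robot gives the robot as it stands.
- The arm moves only by the tool carry_out, never from a script. Its argument "plan" is text: rows parted by semicolons, each of 7 numbers parted by spaces: the shift along the tool's x, y, z in mm, then the turn, a rotation vector about the tool's x, y, z in rad, then the closure, from 0 (fully open) to 1 (shut). A call has 1 to 20 rows; each row is the pose to reach, as a shift and turn from the pose commanded when the call began, along the tool's axes at that moment; what a row does not reach only later rows make up. A row lasts 1/8 s, in which the tool goes at most 62.5 mm and 10.7 degrees, less where a joint would pass 70% of its speed; a pose out of reach is approached as far as the arm can. A call with a gripper value outside its range is refused whole. The fingers move at their own pace and stop on an object; the grip force is fixed at half the most. Time passes only in rows, so rows that repeat a pose let the fingers close. It gives the time, the measured TCP pose, the force, the opening and the grip force at its end, in the units of the state.
- robot.state(): the state, without advancing time (a new reading comes with each control period).
- robot.grab_frame(name): name is "scene" or "top" or "wrist"; returns the picture (400x640x3 uint8, red, green, blue); there is no depth.
- robot.get_calibration(name): a dict with "K" (3x3 intrinsics, pixels), "R" (3x3) and "t" (3): a world point X has camera coordinates R X + t. Camera axes: x right, y down, z forward; pixel columns grow to the right and rows downward; lengths in mm; the calibration is good to about 2 mm. A picture is of the moment at which its call begins: read the wrist's pose just before it. get_calibration takes no time and is no camera call; for the wrist camera it gives the pose at the moment of the call.
- robot.job_done(): hands the job in; it is judged then, once.
Trained networks look in the newest picture that a camera, given by its name, has taken for a name from the list of things; names that differ only in an ending like _2 or _b are one class to them, and where a whole thing is asked for, a point or a joint stands for the part that bears it (a point fixed in the world has none). Each returns a list of dicts, best first, with "p" (0 to 1); they miss things now and then, are a little off and sometimes report something else, mostly with a low value. They report only what shows in the picture. A call takes as long as a camera call. They do not tell look-alikes from the thing itself.
- robot.spot_in(camera, query): "xy" ([column, row] in pixels, amid what is visible of it).
- robot.pinpoint(camera, query): "xy" ([column, row] in pixels: a listed point, or the origin of a listed thing).
The state is a dict: "time_s": time; "joint_pos": joint angles; "dq": joint speeds; "joint_torque": joint torques, N m; "tool_pos": TCP position; "tcp_rot": TCP orientation; "wrist_force": force on the tool from outside, world axes, zero at the start; "wrist_torque": the same for the moment, N m; "opening": opening from 0.0 (shut) to 1.0 (fully open); "grasp_force": force on a finger pad.
Only numpy, scipy, OpenCV 4.12 (cv2) and the standard library are available. Lean on these libraries where they do the work, as an engineer would, in place of code of your own. Each camera call takes 0.05 s, during which the arm holds its last target. There are 200 camera calls.

TASK

First turn the supply's dial fully back to zero (the red mark). Then stand every capacitor can that is on the bench in a well of its own in the aluminium test fixture, seat the orange contact plate on the fixture's two guide pegs until it lies flat and fully home on both end walls, and only then turn the dial up to 30 (the green mark). Let go of everything, and leave the meter, the screwdriver and the open housing where they are.

Things in the scene. Friction and masses are not known exactly. Their poses are not given: they have to be found in the camera images.
- fixture: fixed aluminium fixture, 90 (x) by 222 mm (y), origin mid-underside. Deck 28 mm high with five wells in a row along y; end walls 22 mm thick, 62 mm high, centred at y = -100 and +100 mm. On each wall at x = 0, y = -100 / +100 mm a steel guide peg, 12 mm in diameter, to z = 90 mm, its top 10 mm tapering to 6 mm. Black strip on the -x side
- well0 (a point): centre of the floor of well 0 (fixture y = -72 mm, z = 18 mm): a round blind well, 31 mm wide, 10 mm deep below the deck's top, brass dot in the middle
- well1 (a point): centre of the floor of well 1 (fixture y = -36 mm, z = 18 mm): a round blind well, 31 mm wide, 10 mm deep below the deck's top, brass dot in the middle
- well2 (a point): centre of the floor of well 2 (fixture y = 0 mm, z = 18 mm): a round blind well, 31 mm wide, 10 mm deep below the deck's top, brass dot in the middle
- well3 (a point): centre of the floor of well 3 (fixture y = 36 mm, z = 18 mm): a round blind well, 31 mm wide, 10 mm deep below the deck's top, brass dot in the middle
- well4 (a point): centre of the floor of well 4 (fixture y = 72 mm, z = 18 mm): a round blind well, 31 mm wide, 10 mm deep below the deck's top, brass dot in the middle
- seat (a point): point of the fixture midway between the guide pegs, at the height of the end walls' tops (fixture z = 62 mm); the seated plate's origin lies here; axes as the fixture's
- plate: orange contact plate, loose, 76 mm (x) by 232 mm (y) by 12 mm thick, 0.3 kg; origin at the centre of its underside, z up. Two round through holes 14 mm wide at x = 0, y = -100 and +100 mm. Black upright handle on its middle: 16 mm wide (x), 60 mm long (y), from z = 12 to 58 mm. It may be seated either way round
- can0: capacitor can, loose, standing upright: cylinder 28 mm in diameter, 34 mm high, black sleeve, silver top with two small brass terminals, 60 g, heavy at the bottom; origin at the centre of its underside, z up. May be absent
- can1: capacitor can, loose, standing upright: cylinder 28 mm in diameter, 34 mm high, black sleeve, silver top with two small brass terminals, 60 g, heavy at the bottom; origin at the centre of its underside, z up. May be absent
- can2: capacitor can, loose, standing upright: cylinder 28 mm in diameter, 34 mm high, black sleeve, silver top with two small brass terminals, 60 g, heavy at the bottom; origin at the centre of its underside, z up. May be absent
- can3: capacitor can, loose, standing upright: cylinder 28 mm in diameter, 34 mm high, black sleeve, silver top with two small brass terminals, 60 g, heavy at the bottom; origin at the centre of its underside, z up. May be absent
- can4: capacitor can, loose, standing upright: cylinder 28 mm in diameter, 34 mm high, black sleeve, silver top with two small brass terminals, 60 g, heavy at the bottom; origin at the centre of its underside, z up. May be absent
- supply: grey bench supply, fixed, 140 (x) by 150 (y) by 60 mm high; origin mid-underside, z up; dial in the middle of its black top, with eleven ticks round it, 24 degrees (10 units) apart: red tick = 0, towards the supply's -x, then clockwise seen from above; the green tick is 30
- dial (a joint): angle of the dial's pointer (white line on the bar) clockwise from the red zero mark, rad; 0 to 4.189 rad is 0 to 100 on the scale (0.0419 rad a unit), hard stops at both ends; 30 is 1.257 rad. Turns stiffly and stays where left
- dial_grip (a point): on the dial's axis at the height to grip its bar, 97 mm above the bench; turns with the dial: -x is where the pointer points. The bar is 42 mm long (point x), 14 mm thick (point y), from 14 to 44 mm above the supply's top
- meter: yellow hand-held meter lying on the bench, 85 by 160 by 35 mm, origin at the centre of its underside; not part of the job
- driver: screwdriver with red handle, 160 mm long, lying along its x, origin midway on its underside; not part of the job
- housing: open aluminium housing with circuit boards, 110 by 150 by 55 mm, origin at the centre of its underside; not part of the job
There are look-alikes about, which are no part of the job. Leave any brown look-alike of the can3 alone.

How it is judged:
By the outcome, as a careful person would: the job done as asked, in the order asked, and still so for the second after the job is handed in, with the robot touching nothing.
Of can0, can1, can2, can3, can4 only 3 to 5 are there at a start; the rules pass over those that are not, and their reading is None.
At some moment in a run one of can0, can1, can2, can3, can4, plate may be knocked a few centimetres aside while the robot is not near it.
It also fails if it takes over 208 s, if anything falls off the work surface, if the arm or the gripper's body presses on something with over 40 N, if the wrist force passes 120 N, or if a joint passes its speed limit or range.

## Working session

There is one attempt and no reset: what is moved stays moved. The work goes in short steps, Python scripts to look and compute and a tool call to move; the robot and the scene stay as the last step left them, time stands still between calls to the robot, and variables do not carry over. Pictures are saved under pics/ and viewed, at most 14 in all, crops included, and the job is handed in when it is done.

Besides the shell and the picture viewer there is one more tool, called as name(argument=value, ...) on one line, values as JSON. carry_out: Moves the arm, as the interface text tells. Its arguments: {"type":"object","properties":{"plan":{"type":"string"}},"required":["plan"]}

```bash
mkdir -p pics; ls
cat > h.py <<'E'
import numpy as np, cv2
from cell import robot
from scipy.spatial.transform import Rotation as Ro
def ray(cam,xy,z,cal=None):
    c=cal or robot.get_calibration(cam); K,R,t=[np.array(c[k],float) for k in("K","R","t")]
    d=R.T@np.linalg.inv(K)@np.array([xy[0],xy[1],1.]); o=-R.T@t
    return o+d*(z-o[2])/d[2]
def proj(cam,X,cal=None):
    c=cal or robot.get_calibration(cam); K,R,t=[np.array(c[k],float) for k in("K","R","t")]
    p=K@(R@np.array(X,float)+t); return p[:2]/p[2]
def shot(cam,name):
    im=np.array(robot.grab_frame(cam)); cv2.imwrite(f"pics/{name}.png",im[:,:,::-1]); return im
E
python3 - <<'E'
from h import *
for c in("scene","top"):
    shot(c,c+"0"); cal=robot.get_calibration(c); print(c,np.round(-np.array(cal["R"]).T@cal["t"]),cal["K"][0][0])
    hs={"can0":0,"well0":18,"well4":18,"seat":62,"plate":0,"supply":0,"dial_grip":97,"fixture":0,"meter":0,"driver":0,"housing":0}
    for q,z in hs.items():
        for r in robot.pinpoint(c,q)[:7]: 
            if r["p"]>.2: print(q,round(r["p"],2),np.round(r["xy"]),np.round(ray(c,r["xy"],z)))
s=robot.state();print(s)
E
```

```text
pics
scene [1247.  290.  814.] 451.3779464494301
can0 0.75 [340. 194.] [431.  -8.   0.]
can0 0.64 [391. 189.] [364. 111.   0.]
can0 0.6 [388. 208.] [436. 123.   0.]
can0 0.59 [295. 187.] [ 447. -132.    0.]
can0 0.54 [370. 205.] [441.  79.  -0.]
can0 0.52 [370. 178.] [340.  45.  -0.]
well0 0.74 [334. 230.] [572.  29.  18.]
well0 0.62 [310. 218.] [557. -41.  18.]
well0 0.6 [348. 234.] [571.  64.  18.]
well0 0.57 [326. 221.] [549.  -1.  18.]
well4 0.74 [334. 230.] [572.  29.  18.]
well4 0.62 [310. 218.] [557. -41.  18.]
well4 0.6 [348. 234.] [571.  64.  18.]
well4 0.57 [326. 221.] [549.  -1.  18.]
seat 0.8 [324. 211.] [560.   0.  62.]
plate 0.87 [482. 262.] [525. 370.   0.]
supply 0.68 [219. 172.] [ 468. -357.   -0.]
dial_grip 0.68 [198. 258.] [ 810. -176.   97.]
dial_grip 0.63 [215. 144.] [ 464. -351.   97.]
dial_grip 0.62 [216. 173.] [ 566. -285.   97.]
fixture 0.66 [326. 227.] [553.   2.   0.]
meter 0.86 [385. 325.] [757. 212.   0.]
driver 0.9 [277. 292.] [768. -26.   0.]
housing 0.74 [199. 261.] [ 756. -231.    0.]
top [ 358.    9. 1075.] 441.3747827580002
can0 0.6 [306. 282.] [344
[... 1083 characters left out ...]
.2, 'joint_pos': array([-1.27750038e+00,  2.06615003e-01,  1.54150677e+00,  3.19348131e-05,
        1.39349989e+00, -1.50443225e-01]), 'dq': array([-0.00044097,  0.00075819, -0.00027511,  0.00076724,  0.00050241,
        0.00094876]), 'joint_torque': array([ 2.34259705e-04, -3.70887709e+01, -2.81763947e+01,  6.97936281e-02,
        2.76603922e-02, -8.72487448e-06]), 'tool_pos': array([ 246.88312627, -519.30517462,  404.63492391]), 'tcp_rot': array([-1.55927245e-05,  9.75488365e-01,  2.20051017e-01,  1.46416105e-05]), 'wrist_force': array([-0.16259709, -1.18707688, -0.29322865]), 'wrist_torque': array([ 0.04144343,  0.00117441, -0.01235667]), 'grasp_force': 0.0, 'opening': 1.0006956351557454}
```

View pics/top0.png

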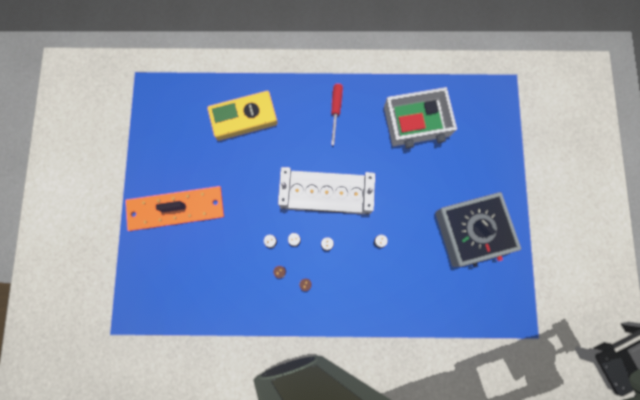

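View pics/scene0.png

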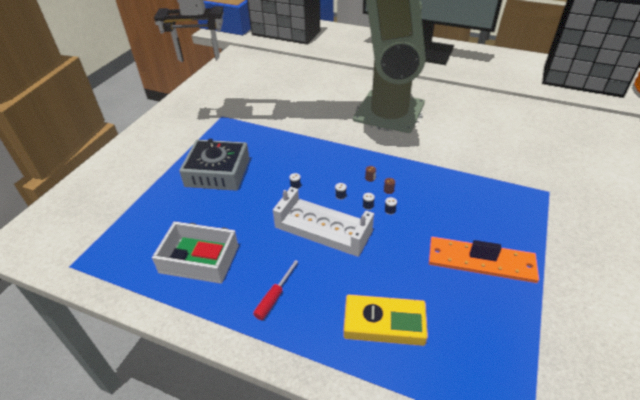

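```bash
cat >> h.py <<'E'
def go(x,y,z,deg=None,s=None):
    """shift/turn rows to bring the grasp point to x,y,z pointing down, closing line (tool y) at deg in world"""
    s=s or robot.state(); q=s["tcp_rot"]; R=Ro.from_quat([q[1],q[2],q[3],q[0]]); M=R.as_matrix()
    p=np.array(s["tool_pos"]); yaw=np.degrees(np.arctan2(M[1,1],M[0,1])); j=s["joint_pos"]
    d=M.T@(np.array([x,y,z+180.])-p)
    dj1=np.degrees(np.arctan2(y,x)-np.arctan2(p[1],p[0]))
    out=[]
    for k in (range(-2,3) if deg is not None else [0]):
        t=(yaw if deg is None else deg+180*k); a=np.radians(t); yv=np.array([np.cos(a),np.sin(a),0]); zv=np.array([0,0,-1.])
        T=np.c_[np.cross(yv,zv),yv,zv]; dy=(t-yaw)
        j6=np.degrees(j[5])-dy+dj1
        out.append((abs(j6),j6,d,(R.inv()*Ro.from_matrix(T)).as_rotvec(),dy))
    out.sort(key=lambda o:o[0])
    for o in out[:2]: print("shift",np.round(o[2],1),"rv",np.round(o[3],3),"dyaw",round(o[4],1),"j6",round(o[1]),"rows>=",int(np.ceil(max(np.linalg.norm(d)/62.5,abs(o[4])/10.7))))
def now():
    s=robot.state(); q=s["tcp_rot"]; M=Ro.from_quat([q[1],q[2],q[3],q[0]]).as_matrix()
    print("t",round(s["time_s"],1),"grasp",np.round(s["tool_pos"]+M@[0,0,180],1),"yaw",round(np.degrees(np.arctan2(M[1,1],M[0,1])),1),"z",np.round(M[:,2],3),"F",np.round(s["wrist_force"],1),"op",round(s["opening"]*94,1),"gf",round(s["grasp_force"],1))
E
python3 - <<'E'
from h import *
now(); c=robot.get_calibration("wrist"); s=robot.state(); q=s["tcp_rot"]; M=Ro.from_quat([q[1],q[2],q[3],q[0]]).as_matrix()
print(M.T@(-np.array(c["R"]).T@c["t"]-s["tool_pos"])); print(np.array(c["R"])@M); print(c["K"])
go(471,-355,240)
E
```

```text
t 1.2 grasp [ 246.9 -519.3  224.6] yaw -64.6 z [ 0.  0. -1.] F [-0.2 -1.2 -0.3] op 94.1 gf 0.0
[80.9247078   0.41000887 19.6890064 ]
[[-1.65745761e-04  9.99999841e-01  5.38387581e-04]
 [-9.60826822e-01 -1.00391515e-05 -2.77149451e-01]
 [-2.77149402e-01 -5.63233575e-04  9.60826671e-01]]
[[324.22454502   0.         325.67800453]
 [  0.         324.22454502 197.59570157]
 [  0.           0.           1.        ]]
shift [273.  -52.2 -15.4] rv [-0. -0. -0.] dyaw 0.0 j6 19 rows>= 5
```

carry_out(plan="273 -52 -15 0 0 0 0;273 -52 -15 0 0 0 0;273 -52 -15 0 0 0 0;273 -52 -15 0 0 0 0;273 -52 -15 0 0 0 0;273 -52 -15 0 0 0 0;273 -52 -15 0 0 0 0;273 -52 -15 0 0 0 0")

```text
time_s: 2.2
tool_pos: [470.1, -356.1, 419.5]
tcp_rot: [-0.0, 0.976, 0.219, -0.0]
wrist_force: [1.1, 0.0, -0.2]
opening: 1.001
grasp_force: 0.0
```

Run:
```python
from h import *
now(); shot("wrist","w1")
for q,z in (("dial_grip",97),("dial",60),("supply",0)):
    for r in robot.pinpoint("wrist",q)[:2]: print(q,round(r["p"],2),np.round(r["xy"]),np.round(ray("wrist",r["xy"],z),1))
```

```text
t 2.2 grasp [ 470.  -356.1  239.5] yaw -64.7 z [-0.001  0.    -1.   ] F [ 1.1  0.  -0.2] op 94.1 gf 0.0
dial_grip 0.83 [328. 194.] [ 469.3 -359.6   97. ]
dial_grip 0.52 [42. 66.] [466.2 -84.4  97. ]Traceback (most recent call last):
  File "<stdin>", line 4, in <module>
ValueError: it knows: can, dial_grip, driver, fixture, housing, meter, plate, seat, supply, well
```

View pics/w1.png

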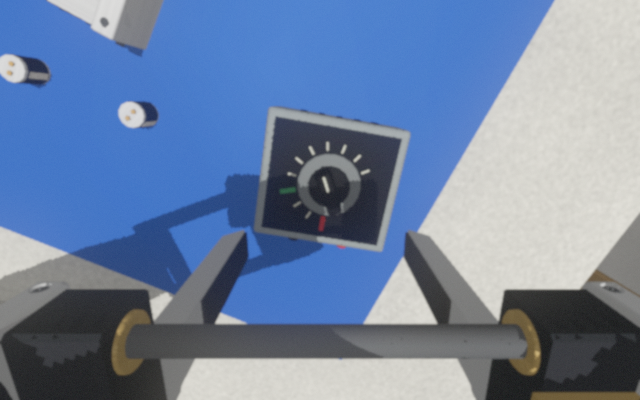

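Run:
```python
from h import *
im=cv2.imread("pics/w1.png")[140:240,270:390]; cv2.imwrite("pics/w1z.png",cv2.resize(np.clip(im.astype(float)*1.8,0,255).astype(np.uint8),None,fx=6,fy=6,interpolation=cv2.INTER_CUBIC))
for n,p in dict(red=(322,223),green=(288,190)).items(): print(n,ray("wrist",p,61))
c=[ray("wrist",p,60) for p in ((272,108),(410,132),(383,248),(255,232))]; print(np.round(c),np.mean(c,0))
```

```text
red [ 426.63454306 -372.27940846   61.        ]
green [ 445.30644015 -322.94683017   61.        ]
[[ 517. -274.   60.]
 [ 556. -412.   60.]
 [ 429. -448.   60.]
 [ 384. -309.   60.]] [ 471.26369763 -360.84448604   60.        ]
```

View pics/w1z.png

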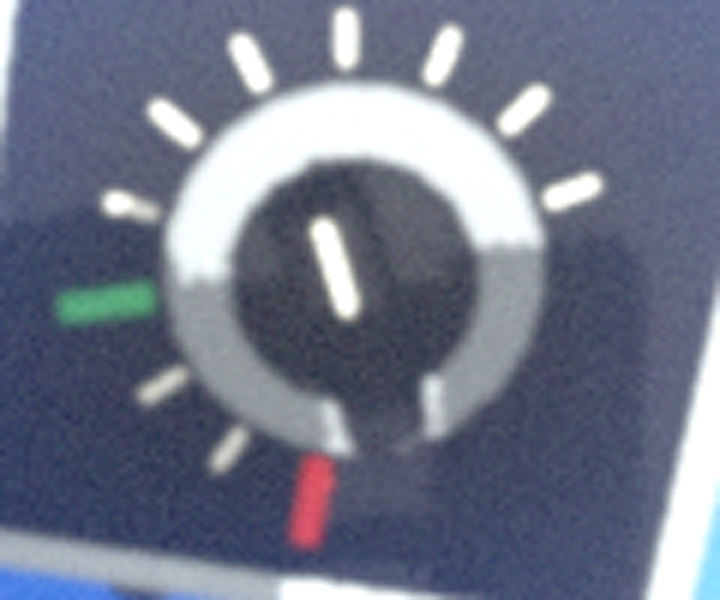

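Run:
```python
from h import *
a=ray("wrist",(323.3,177),104); b=ray("wrist",(328,191.7),104); d=a-b; ang=np.degrees(np.arctan2(d[1],d[0])); print(a,b,ang,"cw from red",(195.3-ang)%360)
c=b*1
for p in ((333.5,213),): print(ray("wrist",p,104))
```

```text
[ 483.35197907 -347.57626373  104.        ] [ 472.40450342 -357.63107812  104.        ] 42.56621980819791 cw from red 152.7337801918021
[ 455.48732937 -371.53287054  104.        ]
```

Run:
```python
from h import *
go(470.5,-359.3,99,-47.4)
```

```text
shift [ -1.1   3.1 140.5] rv [-0.     0.    -0.302] dyaw 17.3 j6 2 rows>= 3
shift [ -1.1   3.1 140.5] rv [0.   0.   2.84] dyaw 197.3 j6 -178 rows>= 19
```

carry_out(plan="-1 3 40 0 0 -0.15 0.5;-1 3 80 0 0 -0.302 0.6;-1 3 110 0 0 -0.302 0.6;-1 3 125 0 0 -0.302 0.6;-1 3 140 0 0 -0.302 0.6;-1 3 140 0 0 -0.302 0.6;-1 3 140 0 0 -0.302 1;-1 3 140 0 0 -0.302 1;-1 3 140 0 0 -0.302 1;-1 3 140 0 0 -0.302 1;-1 3 140 0 0 -0.302 1")

```text
time_s: 3.68
tool_pos: [471.5, -358.1, 280.6]
tcp_rot: [-0.0, 0.931, 0.364, -0.0]
wrist_force: [-2.4, 2.7, 5.2]
opening: 0.145
grasp_force: 30.0
```

Run:
```python
from h import *
now()
```

```text
t 3.7 grasp [ 471.4 -358.   100.6] yaw -47.3 z [-0.  0. -1.] F [-2.4  2.7  5.2] op 13.6 gf 30.0
```

carry_out(plan="0 0 0 0 0 -0.18 1;0 0 0 0 0 -0.36 1;0 0 0 0 0 -0.54 1;0 0 0 0 0 -0.72 1;0 0 0 0 0 -0.9 1;0 0 0 0 0 -1.08 1;0 0 0 0 0 -1.26 1;0 0 0 0 0 -1.44 1;0 0 0 0 0 -1.62 1;0 0 0 0 0 -1.8 1;0 0 0 0 0 -1.98 1;0 0 0 0 0 -2.16 1;0 0 0 0 0 -2.34 1;0 0 0 0 0 -2.52 1;0 0 0 0 0 -2.63 1;0 0 0 0 0 -2.68 1;0 0 0 0 0 -2.7 1;0 0 0 0 0 -2.7 1;0 0 0 0 0 -2.7 1")

```text
time_s: 6.05
tool_pos: [468.9, -359.8, 280.6]
tcp_rot: [-0.004, -0.151, 0.989, -0.001]
wrist_force: [-12.2, -2.6, 8.8]
opening: 0.147
grasp_force: 30.3
```

Run:
```python
from h import *
now(); print(robot.state()["wrist_torque"])
```

```text
t 6.0 grasp [ 467.5 -360.3  100.6] yaw 107.4 z [-0.008 -0.002 -1.   ] F [-12.2  -2.6   8.8] op 13.8 gf 30.3
[-0.31372017  2.20776292 -0.47990837]
```

carry_out(plan="1 0 0 0 0 -0.03 1;1 0 0 0 0 -0.06 1;1 0 0 0 0 -0.06 1")

```text
time_s: 6.42
tool_pos: [468.6, -359.9, 280.6]
tcp_rot: [-0.003, -0.18, 0.984, -0.0]
wrist_force: [-10.2, -1.3, 7.5]
opening: 0.158
grasp_force: 31.6
```

Run:
```python
from h import *
now(); print(robot.state()["wrist_torque"])
```

```text
t 6.4 grasp [ 467.6 -360.2  100.6] yaw 110.8 z [-0.006 -0.002 -1.   ] F [-10.2  -1.3   7.5] op 14.9 gf 31.6
[-0.16244192  1.70638498 -0.67258541]
```

carry_out(plan="0 0 0 0 0 0.04 0.6;0 0 0 0 0 0.04 0.6;0 0 0 0 0 0.04 0.6;0 0 -50 0 0 0.04 0.6;0 0 -100 0 0 0.04 0.4;0 0 -140 0 0 0.04 0;0 0 -140 0 0 0.04 0;0 0 -140 0 0 0.04 0")

```text
time_s: 7.42
tool_pos: [470.4, -358.2, 418.4]
tcp_rot: [-0.0, -0.162, 0.987, 0.001]
wrist_force: [0.5, -0.4, -0.6]
opening: 0.786
grasp_force: 0.0
```

Run:
```python
from h import *
now(); shot("wrist","w2"); p=proj("wrist",(470,-360,97)).astype(int); print(p)
im=cv2.imread("pics/w2.png")[max(p[1]-60,0):p[1]+60,p[0]-80:p[0]+80]; cv2.imwrite("pics/w2z.png",cv2.resize(np.clip(im.astype(float)*1.8,0,255).astype(np.uint8),None,fx=4,fy=4,interpolation=cv2.INTER_CUBIC))
for n,a in(("red",195.3),):
  print(proj("wrist",(470+50*np.cos(np.radians(a)),-360+50*np.sin(np.radians(a)),60)))
for x,y in ((436,133),(436,78),(440,-11),(458,-139)): print(x,y)
go(440,-60,340,90)
```

```text
t 7.4 grasp [ 470.2 -358.   238.4] yaw 108.6 z [-0.001  0.001 -1.   ] F [ 0.5 -0.4 -0.6] op 73.9 gf 0.0
[323 191]
[325.874146   135.06115993]
436 133
436 78
440 -11
458 -139
shift [ -66.3  292.5 -101.6] rv [ 0.003  0.004 -2.817] dyaw -198.6 j6 74 rows>= 19
shift [ -66.3  292.5 -101.6] rv [ 0.003 -0.002  0.325] dyaw -18.6 j6 -106 rows>= 6
```

View pics/w2z.png

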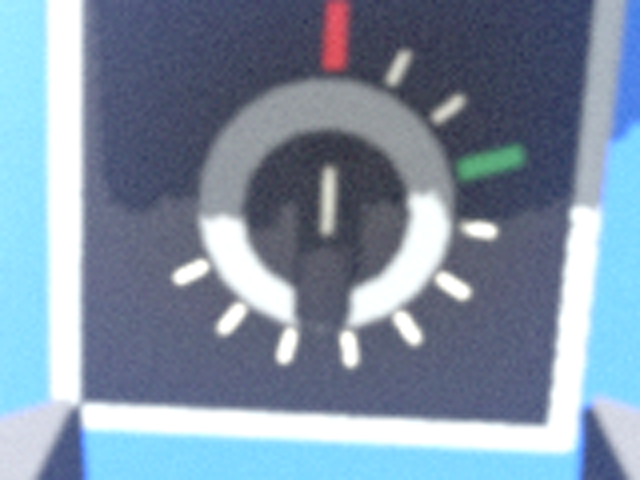

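Run:
```python
from h import *
P=lambda x,y:(243+x/4,131+y/4)
for a,b,z in((P(329,168),P(327,235),104),(P(339,5),P(334,68),61)):
    a=ray("wrist",a,z);b=ray("wrist",b,z);d=a-b;print(a,b,np.degrees(np.arctan2(d[1],d[0]))%360)
go(480,-20,370,0)
```

```text
[ 450.97868385 -364.18666261  104.        ] [ 466.27990596 -359.54386962  104.        ] 196.87917644445008
[ 418.3924398  -372.31209295   61.        ] [ 434.00577693 -368.40004007   61.        ] 194.066351846525
shift [-116.9  317.7 -131.6] rv [ 1.000e-03 -4.000e-03  1.895e+00] dyaw -108.6 j6 -11 rows>= 11
shift [-116.9  317.7 -131.6] rv [ 4.000e-03  1.000e-03 -1.246e+00] dyaw -288.6 j6 169 rows>= 27
```

carry_out(plan="-60 160 -132 0 0 0.18 0;-117 318 -132 0 0 0.36 0;-117 318 -132 0 0 0.54 0;-117 318 -132 0 0 0.72 0;-117 318 -132 0 0 0.9 0;-117 318 -132 0 0 1.08 0;-117 318 -132 0 0 1.26 0;-117 318 -132 0 0 1.44 0;-117 318 -132 0 0 1.62 0;-117 318 -132 0 0 1.8 0;-117 318 -132 0 0 1.895 0;-117 318 -132 0 0 1.895 0;-117 318 -132 0 0 1.895 0")

```text
time_s: 9.1
tool_pos: [480.2, -19.9, 550.3]
tcp_rot: [-0.001, 0.707, 0.708, -0.001]
wrist_force: [0.4, 0.9, -0.1]
opening: 1.001
grasp_force: 0.0
```

Run:
```python
from h import *
now(); shot("wrist","w3")
for q,z in (("can0",0),("well0",18),("seat",62),("fixture",0),("plate",0)):
    for r in robot.pinpoint("wrist",q)[:8]:
        if r["p"]>.3: print(q,round(r["p"],2),np.round(r["xy"]),np.round(ray("wrist",r["xy"],z),1))
```

```text
t 9.1 grasp [479.8 -19.8 370.3] yaw 0.1 z [-0.002  0.001 -1.   ] F [ 0.4  0.9 -0.1] op 94.1 gf 0.0
can0 0.88 [302.  96.] [443.5  73.1   0. ]
can0 0.77 [308. 218.] [ 449.3 -129.7    0. ]
can0 0.75 [301.  59.] [441.9 126.6   0. ]
can0 0.74 [299. 146.] [436.9  -4.7   0. ]
can0 0.72 [258.  75.] [376.4 104.3   0. ]
can0 0.62 [238. 113.] [341.   47.9   0. ]
well0 0.84 [384.  98.] [568.2  69.4  18. ]
well0 0.8 [374. 146.] [556.3  -1.8  18. ]
well0 0.77 [382. 126.] [567.3  28.8  18. ]
well0 0.59 [377. 190.] [563.9 -74.4  18. ]
well0 0.57 [371. 172.] [553.5 -43.7  18. ]
seat 0.96 [385. 152.] [566.   -5.7  62. ]
fixture 0.85 [375. 144.] [560.4  -2.5   0. ]
```

View pics/w3.png

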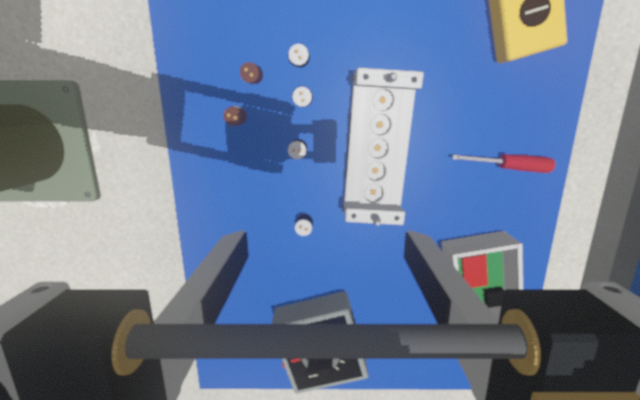

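```bash
cat >> h.py <<'E'
def dots(im,box,hsvlo,hsvhi,amin,amax):
    x0,y0,x1,y1=box; h=cv2.cvtColor(im[y0:y1,x0:x1],cv2.COLOR_RGB2HSV); m=cv2.inRange(h,hsvlo,hsvhi)
    n,_,st,ce=cv2.connectedComponentsWithStats(m); return [(ce[i]+[x0,y0],st[i,4]) for i in range(1,n) if amin<=st[i,4]<=amax]
E
python3 - <<'E'
from h import *
im=cv2.imread("pics/w3.png")[:,:,::-1].copy()
d=dots(im,(345,80,420,215),(8,60,100),(30,255,255),3,80)
W=[]
for c,a in d: X=ray("wrist",c,18); W.append(X); print("dot",np.round(c,1),a,np.round(X,1))
W=np.array(W); m=W.mean(0); u=np.linalg.svd(W-m)[2][0]; print(m,np.degrees(np.arctan2(u[1],u[0])),np.round(np.sort((W-m)@u),1))
for c,a in dots(im,(270,30,330,250),(0,0,90),(179,70,255),40,600): print("can",np.round(c,1),a,np.round(ray("wrist",c,34),1))
E
```

```text
dot [382.1  99.4] 19 [566.   67.6  18. ]
dot [379.4 124.1] 17 [563.6  31.   18. ]
dot [377.1 147.3] 18 [561.6  -4.7  18. ]
dot [374.8 169.8] 17 [559.4 -40.8  18. ]
dot [372.7 191.5] 14 [557.6 -77.   18. ]
[561.63905337  -4.76678094  18.        ] -93.33448055237467 [-72.5 -35.8  -0.1  36.1  72.3]
can [298.1  54.4] 375 [441.3 128.5  34. ]
can [301.6  96.2] 332 [445.1  72.   34. ]
can [297.  149.3] 281 [436.4  -5.7  34. ]
can [303.  226.8] 248 [ 443.2 -132.7   34. ]
```

Run:
```python
from h import *
go(441,128,140,-3.3)
```

```text
shift [147.9 -39.1 231.6] rv [ 0.    -0.     0.058] dyaw -3.3 j6 9 rows>= 5
shift [147.9 -39.1 231.6] rv [ 0.     0.    -3.084] dyaw 176.7 j6 -171 rows>= 17
```

carry_out(plan="60 -15 60 0 0 0.058 0.3;110 -30 120 0 0 0.058 0.5;148 -39 180 0 0 0.058 0.5;148 -39 230 0 0 0.058 0.5;148 -39 230 0 0 0.058 0.5;148 -39 230 0 0 0.058 0.5;148 -39 230 0 0 0.058 0.5")

```text
time_s: 10.28
tool_pos: [442.1, 128.0, 323.3]
tcp_rot: [0.001, 0.727, 0.686, 0.001]
wrist_force: [0.1, 0.5, -0.5]
opening: 0.498
grasp_force: 0.0
```

```bash
cat >> h.py <<'E'
def cantop(name,x,y,z=34,view=False,r=60):
    """centre of the silver can top near world x,y by fitting an ellipse to the bright blob"""
    im=shot("wrist",name); p=proj("wrist",(x,y,z)); x0,y0=np.maximum((p-r).astype(int),0); sub=im[y0:int(p[1])+r,x0:int(p[0])+r]
    h=cv2.cvtColor(np.ascontiguousarray(sub),cv2.COLOR_RGB2HSV); m=cv2.inRange(h,(0,0,110),(179,75,255))
    cs,_=cv2.findContours(m,cv2.RETR_EXTERNAL,cv2.CHAIN_APPROX_NONE); out=[]
    for c in cs:
        if cv2.contourArea(c)<150: continue
        c=cv2.convexHull(c); (cx,cy),ax,an=cv2.fitEllipse(c) if len(c)>4 else ((0,0),(0,0),0)
        X=ray("wrist",(cx+x0,cy+y0),z); d=np.mean(ax)/robot.get_calibration("wrist")["K"][0][0]
        out.append((np.linalg.norm(X[:2]-[x,y]),X))
        print("top",np.round([cx+x0,cy+y0],1),"axes",np.round(ax,1),np.round(X,1))
    return out
E
python3 - <<'E'
from h import *
now(); cantop("w4",441,128)
for r in robot.pinpoint("wrist","can0")[:3]: print(r["p"],r["xy"],ray("wrist",r["xy"],0))
E
```

```text
t 10.3 grasp [442.6 128.  143.3] yaw -3.3 z [ 0.003  0.    -1.   ] F [ 0.1  0.5 -0.5] op 46.9 gf 0.0
top [329.9 256.6] axes [25.6 30.5] [444.5  74.4  34. ]
top [376.1 244.9] axes [21.4 30.2] [486.8  83.4  34. ]
top [271.5 245.1] axes [21.5 34.5] [392.3  89.   34. ]
top [321.9 199.2] axes [30.7 32.3] [440.6 129.4  34. ]
0.97 [253.5, 217.2] [370.92087797 104.96066648   0.        ]
0.89 [328.3, 244.3] [443.37901397  71.26776022   0.        ]
0.87 [326.7, 310.5] [437.22672915  -6.4893685    0.        ]
```

View pics/w4.png

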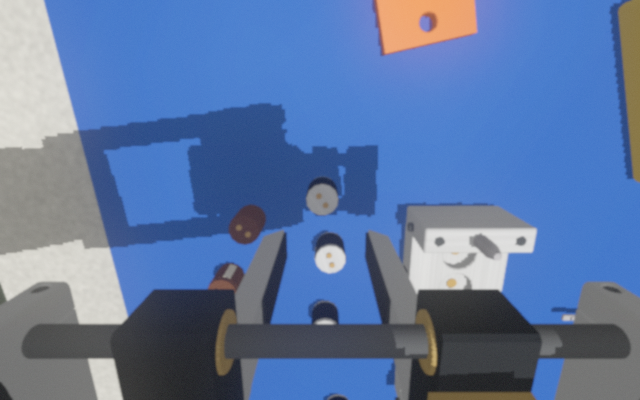

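Run:
```python
from h import *
go(440.6,129.4,31,-3.3)
```

```text
shift [  1.4  -2.4 112.9] rv [ 0.005 -0.001 -0.001] dyaw 0.1 j6 9 rows>= 2
shift [  1.4  -2.4 112.9] rv [-1.000e-03 -7.000e-03  3.141e+00] dyaw 180.1 j6 -171 rows>= 17
```

carry_out(plan="0 -1 50 0 0 0 0.5;0 -1 100 0 0 0 0.5;0 -1 110 0 0 0 0.5;0 -1 110 0 0 0 0.5;0 -1 110 0 0 0 0.5;0 -1 110 0 0 0 0.5")

```text
time_s: 11.12
tool_pos: [441.3, 128.3, 213.5]
tcp_rot: [0.001, 0.727, 0.686, 0.002]
wrist_force: [-0.5, -0.2, 0.1]
opening: 0.499
grasp_force: 0.0
```

Run:
```python
from h import *
now(); cantop("w5",440.6,129.4); go(440.6,129.4,31,-3.3)
```

```text
t 11.1 grasp [442.  128.4  33.5] yaw -3.3 z [ 0.004  0.    -1.   ] F [-0.5 -0.2  0.1] op 46.9 gf 0.0
top [321.3 256. ] axes [48.9 51.9] [439.4 130.3  34. ]
top [358.1 219.6] axes [10.6 29.1] [459.9 150.   34. ]
top [249.5 281.6] axes [ 37.3 121.6] [398.8 117.2  34. ]
shift [ 1.1 -0.4  2.2] rv [ 0.003 -0.    -0.   ] dyaw 0.0 j6 9 rows>= 1
shift [ 1.1 -0.4  2.2] rv [-1.000e-03 -5.000e-03  3.141e+00] dyaw 180.0 j6 -171 rows>= 17
```

carry_out(plan="2 -2 2 0 0 0 0.5;2 -2 2 0 0 0 0.6;2 -2 2 0 0 0 1;2 -2 2 0 0 0 1;2 -2 2 0 0 0 1;2 -2 -30 0 0 0 1;2 -2 -75 0 0 0 1;2 -2 -75 0 0 0 1;2 -2 -75 0 0 0 1")

```text
time_s: 12.3
tool_pos: [437.8, 130.3, 286.0]
tcp_rot: [-0.0, 0.727, 0.686, -0.0]
wrist_force: [0.8, 0.3, -1.1]
opening: 0.291
grasp_force: 30.0
```

```bash
cat >> h.py <<'E'
def inhand(name):
    s=robot.state(); q=s["tcp_rot"]; M=Ro.from_quat([q[1],q[2],q[3],q[0]]).as_matrix(); g=s["tool_pos"]+M@[0,0,180]
    o=cantop(name,g[0],g[1],g[2]+3,r=45)
    for _,X in o: print("   in tool xyz",np.round(M.T@(X-g),1))
E
python3 - <<'E'
from h import *
now(); inhand("w6"); go(565.8,67.1,100,-3.3)
E
```

```text
t 12.3 grasp [437.6 130.2 106. ] yaw -3.3 z [-0.001 -0.    -1.   ] F [ 0.8  0.3 -1.1] op 27.3 gf 30.0
top [329.1 267.7] axes [50.6 64.9] [438.6 126.4 109. ]
top [363.3 267.9] axes [38.5 75.7] [456.9 125.3 109. ]
top [288.8 267.6] axes [45.9 76.6] [417.1 127.7 109. ]
   in tool xyz [-3.7  1.3 -3. ]
   in tool xyz [-3.8 19.6 -3. ]
   in tool xyz [ -3.7 -20.3  -3. ]
shift [-55.5 131.8   5. ] rv [-0.003  0.    -0.   ] dyaw 0.0 j6 -1 rows>= 3
shift [-55.5 131.8   5. ] rv [1.000e-03 4.000e-03 3.141e+00] dyaw -180.0 j6 179 rows>= 17
```

View pics/w6.png

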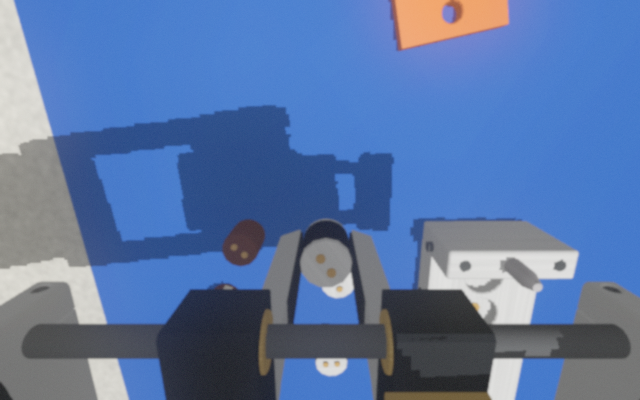

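```bash
cat >> h.py <<'E'
def hand2(im,dz):
    s=robot.state(); q=s["tcp_rot"]; M=Ro.from_quat([q[1],q[2],q[3],q[0]]).as_matrix(); g=s["tool_pos"]+M@[0,0,180]
    p=proj("wrist",g+[0,0,dz]); print("nominal px",np.round(p,1)); d=dots(im,(int(p[0])-32,int(p[1])-32,int(p[0])+32,int(p[1])+28),(8,60,60),(30,255,255),6,200)
    for c,a in d: print("dot",np.round(c,1),a,"tool",np.round(M.T@(ray("wrist",c,g[2]+dz)-g),1))
    for c,a in d: print(end="")
    h=cv2.cvtColor(im,cv2.COLOR_RGB2HSV)
    m=cv2.inRange(h,(0,0,125),(179,60,255)); m=m[int(p[1])-40:int(p[1])+40,int(p[0])-22:int(p[0])+22]
    return m
E
python3 - <<'E'
from h import *
im=cv2.imread("pics/w6.png")[:,:,::-1].copy(); hand2(im,3)
cv2.imwrite("pics/w6z.png",cv2.resize(cv2.imread("pics/w6.png")[210:310,260:400],None,fx=5,fy=5,interpolation=cv2.INTER_CUBIC))
E
```

```text
nominal px [325.5 261. ]
dot [320.2 258.5] 55 tool [ 1.5 -2.8 -3. ]
dot [330.9 272.5] 54 tool [-6.9  2.9 -3. ]
dot [339.  287.6] 8 tool [-16.1   7.4  -3. ]
```

View pics/w6z.png

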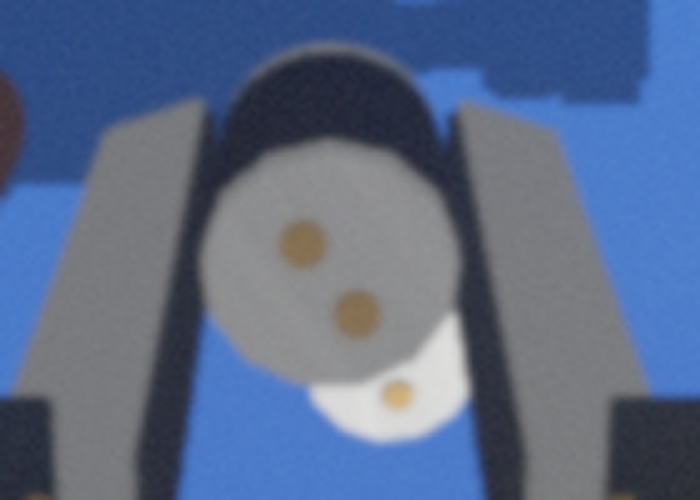

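Run:
```python
from h import *
go(561.6,-4.8,145,-3.3)
```

```text
shift [-127.6  131.7  -40. ] rv [-0.003  0.    -0.   ] dyaw 0.0 j6 -8 rows>= 4
shift [-127.6  131.7  -40. ] rv [1.000e-03 4.000e-03 3.141e+00] dyaw -180.0 j6 172 rows>= 17
```

carry_out(plan="0 0 -40 0 0 0 1;-40 40 -40 0 0 0 1;-80 80 -40 0 0 0 1;-127 131 -40 0 0 0 1;-127 131 -40 0 0 0 1;-127 131 -40 0 0 0 1;-127 131 -40 0 0 0 1")

```text
time_s: 13.22
tool_pos: [560.5, -2.9, 325.4]
tcp_rot: [-0.001, 0.727, 0.687, -0.001]
wrist_force: [-0.1, 0.5, -0.6]
opening: 0.292
grasp_force: 30.0
```

```bash
cat >> h.py <<'E'
def fixdots(im):
    W=[]
    for z,lab in ((18,"dot"),):
        p=[proj("wrist",(561.6+t*.0581,-4.8+t*.9983,18)) for t in (-72,-36,0,36,72)]
        for k,(px,t) in enumerate(zip(p,(-72,-36,0,36,72))):
            if not(20<px[0]<620 and 20<px[1]<380): continue
            d=dots(im,tuple(int(v) for v in (px[0]-18,px[1]-18,px[0]+18,px[1]+18)),(8,60,80),(30,255,255),8,200)
            for c,a in d: print("well",t,"exp",np.round(px,1),"got",np.round(c,1),a,np.round(ray("wrist",c,18),1),"nom",np.round([561.6+t*.0581,-4.8+t*.9983],1))
E
python3 - <<'E'
from h import *
now(); im=shot("wrist","w7"); fixdots(im); hand2(im,3)
E
```

```text
t 13.2 grasp [559.9  -2.8 145.4] yaw -3.3 z [-0.003  0.001 -1.   ] F [-0.1  0.5 -0.6] op 27.5 gf 30.0
well -72 exp [327.2 267.4] got [320.2 258.5] 57 [551.1 -66.7  18. ] nom [557.4 -76.7]
well -72 exp [327.2 267.4] got [331.  272.5] 56 [560.8 -82.5  18. ] nom [557.4 -76.7]
well 0 exp [327.5 197.2] got [326.1 197. ] 66 [560.4  -4.6  18. ] nom [561.6  -4.8]
well 36 exp [327.6 158.5] got [326.1 158.2] 64 [562.4  31.5  18. ] nom [563.7  31.1]
well 72 exp [327.7 117. ] got [326.1 116.4] 82 [564.4  67.6  18. ] nom [565.8  67.1]
nominal px [325.5 261. ]
dot [320.2 258.5] 57 tool [ 1.5 -2.8 -3. ]
dot [331.  272.5] 56 tool [-6.9  3.  -3. ]
```

View pics/w7.png

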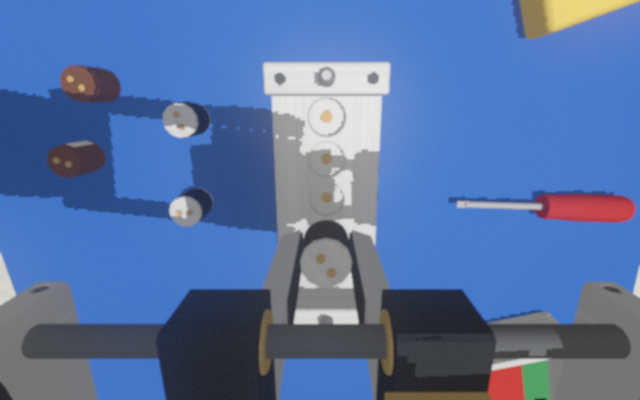

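Run:
```python
from h import *
now();go(564.4,68.3,75,-3.2)
```

```text
t 13.3 grasp [560.2  -2.7 145.9] yaw -3.2 z [-0.002  0.001 -1.   ] F [-0.5  0.6 -0.5] op 27.4 gf 30.0
shift [71.2 -0.  70.9] rv [-0.002 -0.    -0.001] dyaw 0.0 j6 1 rows>= 2
shift [71.2 -0.  70.9] rv [-1.000e-03  3.000e-03  3.141e+00] dyaw 180.0 j6 -179 rows>= 17
```

carry_out(plan="50 0 0 0 0 0 1;71 0 0 0 0 0 1;71 0 30 0 0 0 1;71 0 60 0 0 0 1;71 0 71 0 0 0 1;71 0 71 0 0 0 1;71 0 71 0 0 0 1;71 0 71 0 0 0 1;71 0 71 0 0 0 1")

```text
time_s: 14.4
tool_pos: [566.1, 66.7, 256.5]
tcp_rot: [0.001, 0.727, 0.686, 0.001]
wrist_force: [0.2, -0.7, -1.3]
opening: 0.292
grasp_force: 30.0
```

Run:
```python
from h import *
now();go(564.4,68.3,51,-3.2)
```

```text
t 14.4 grasp [566.4  66.7  76.5] yaw -3.3 z [ 0.002 -0.    -1.   ] F [ 0.2 -0.7 -1.3] op 27.5 gf 30.0
shift [ 1.5 -1.9 25.5] rv [ 0.002 -0.    -0.002] dyaw 0.1 j6 1 rows>= 1
shift [ 1.5 -1.9 25.5] rv [-0.000e+00 -2.000e-03  3.139e+00] dyaw 180.1 j6 -179 rows>= 17
```

carry_out(plan="1.5 -1.9 8 0 0 0 1;1.5 -1.9 8 0 0 0 1;1.5 -1.9 8 0 0 0 1;1.5 -1.9 8 0 0 0 1")

```text
time_s: 14.9
tool_pos: [564.1, 68.4, 247.7]
tcp_rot: [0.0, 0.727, 0.686, 0.0]
wrist_force: [-0.1, 0.4, -0.4]
opening: 0.291
grasp_force: 30.0
```

Run:
```python
from h import *
now();go(564.4,68.3,51,-3.2)
```

```text
t 14.9 grasp [564.1  68.4  67.7] yaw -3.3 z [ 0. -0. -1.] F [-0.1  0.4 -0.4] op 27.4 gf 30.0
shift [-0.1  0.4 16.7] rv [ 0.     0.    -0.002] dyaw 0.1 j6 1 rows>= 1
shift [-0.1  0.4 16.7] rv [ 0.    -0.     3.139] dyaw 180.1 j6 -179 rows>= 17
```

Good; descend slowly.

carry_out(plan="0 0.4 4 0 0 0 1;0 0.4 8 0 0 0 1;0 0.4 11 0 0 0 1;0 0.4 14 0 0 0 1;0 0.4 16 0 0 0 1;0 0.4 16 0 0 0 1")

```text
time_s: 15.65
tool_pos: [564.3, 68.4, 231.4]
tcp_rot: [-0.0, 0.727, 0.686, -0.0]
wrist_force: [-0.2, -1.5, -0.4]
opening: 0.289
grasp_force: 30.0
```

Run:
```python
from h import *
now()
```

```text
t 15.7 grasp [564.2  68.4  51.4] yaw -3.3 z [-0. -0. -1.] F [-0.2 -1.5 -0.4] op 27.2 gf 30.0
```

carry_out(plan="0 0 0 0 0 0 0.5;0 0 0 0 0 0 0.5;0 0 0 0 0 0 0.5;0 0 -40 0 0 0 0.5;0 0 -85 0 0 0 0.5;0 -60 -85 0 0 0 0.5;0 -120 -60 0 0 0 0.5;5 -120 -35 0 0 0 0.5;5 -120 -25 0 0 0 0.5;5 -120 -25 0 0 0 0.5;5 -120 -25 0 0 0 0.5;5 -120 -25 0 0 0 0.5")

```text
time_s: 17.15
tool_pos: [446.0, 80.2, 257.6]
tcp_rot: [0.001, 0.727, 0.686, 0.001]
wrist_force: [0.2, -0.4, 0.2]
opening: 0.498
grasp_force: 0.0
```

Run:
```python
from h import *
now();o=cantop("w8",444,73); X=min(o,key=lambda a:a[0])[1]; go(X[0],X[1],31.5,-3.2)
im=cv2.imread("pics/w8.png")[:,:,::-1].copy()
for t in (72,):print(proj("wrist",(564.4,67.6,52)))
```

```text
t 17.1 grasp [446.4  80.2  77.6] yaw -3.3 z [ 0.002 -0.    -1.   ] F [ 0.2 -0.4  0.2] op 46.8 gf 0.0
top [402.7 277.7] axes [ 27.9 116.1] [498.3  40.3  34. ]
top [269.2 261.9] axes [34.5 68.5] [405.8  58.1  34. ]
top [322.2 239. ] axes [38.1 40.9] [443.5  73.1  34. ]
shift [-7.3 -2.  45.9] rv [ 0.002 -0.    -0.002] dyaw 0.1 j6 2 rows>= 1
shift [-7.3 -2.  45.9] rv [-0.000e+00 -3.000e-03  3.139e+00] dyaw 180.1 j6 -178 rows>= 17
[515.62220725 247.90403568]
```

View pics/w8.png

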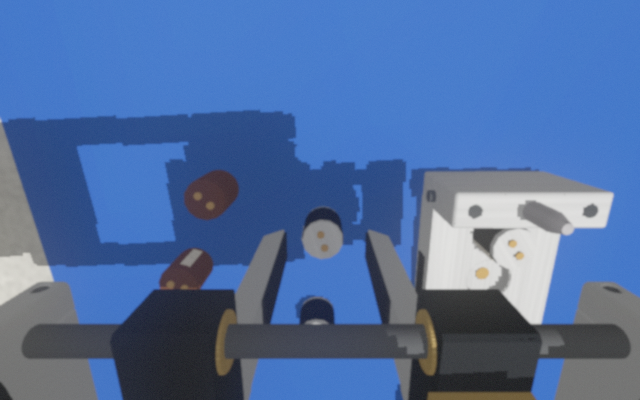

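carry_out(plan="-7 -2 10 0 0 0 0.5;-7 -2 40 0 0 0 0.5;-7 -2 45 0 0 0 0.5;-7 -2 45 0 0 0 0.5;-7 -2 45 0 0 0 0.5;-7 -2 45 0 0 0 1;-7 -2 45 0 0 0 1;-7 -2 45 0 0 0 1;-7 -2 45 0 0 0 1")

```text
time_s: 18.32
tool_pos: [442.8, 73.5, 212.2]
tcp_rot: [0.0, 0.727, 0.686, 0.0]
wrist_force: [-0.4, -0.2, 4.1]
opening: 0.289
grasp_force: 30.0
```

Run:
```python
from h import *
now()
```

```text
t 18.3 grasp [443.   73.5  32.2] yaw -3.3 z [ 0.001 -0.    -1.   ] F [-0.4 -0.2  4.1] op 27.2 gf 30.0
```

carry_out(plan="0 0 -40 0 0 0 1;0 0 -70 0 0 0 1;-15 60 -70 0 0 0 1;-35 121 -70 0 0 0 1;-35 121 -70 0 0 0 1;-35 121 -45 0 0 0 1;-35 121 -45 0 0 0 1;-35 121 -45 0 0 0 1;-35 121 -45 0 0 0 1")

```text
time_s: 19.45
tool_pos: [561.3, 31.7, 257.7]
tcp_rot: [0.001, 0.727, 0.686, 0.001]
wrist_force: [-0.1, 0.7, -0.4]
opening: 0.294
grasp_force: 30.0
```

```bash
cat >> h.py <<'E'
def disc(name,dz):
    """offset (tool axes) of the held can's top, dz above the grasp point: rim columns at mid rows, rows by grey/dark edge"""
    s=robot.state(); q=s["tcp_rot"]; M=Ro.from_quat([q[1],q[2],q[3],q[0]]).as_matrix(); g=s["tool_pos"]+M@[0,0,180]
    im=shot("wrist",name); p=proj("wrist",g+[0,0,dz]); P=p.astype(int)
    hs=cv2.cvtColor(im,cv2.COLOR_RGB2HSV)
    col=hs[P[1]-45:P[1]+45,P[0]-12:P[0]+13].astype(float); g_=(col[:,:,2])*(col[:,:,1]<80)
    v=np.median(g_,1); print("nominal",np.round(p,1)); print("rows from",P[1]-45,v.astype(int).tolist())
E
python3 - <<'E'
from h import *
now(); disc("w9",1.8); go(562.4,31.5,51,-3.2)
E
```

```text
t 19.4 grasp [561.6  31.7  77.7] yaw -3.3 z [ 0.002 -0.    -1.   ] F [-0.1  0.7 -0.4] op 27.6 gf 30.0
nominal [325.4 259.9]
rows from 214 [157, 155, 155, 154, 149, 129, 105, 82, 78, 75, 74, 74, 73, 74, 74, 73, 72, 73, 72, 72, 71, 75, 90, 114, 135, 146, 152, 156, 156, 156, 156, 156, 156, 155, 156, 155, 155, 155, 154, 155, 154, 153, 154, 154, 155, 155, 155, 155, 156, 156, 155, 156, 155, 156, 155, 154, 154, 154, 155, 154, 155, 154, 155, 155, 155, 156, 156, 156, 155, 154, 150, 147, 145, 144, 146, 156, 176, 199, 216, 225, 227, 227, 226, 225, 225, 225, 225, 225, 224, 223]
shift [-0.1  1.  26.8] rv [ 0.002  0.    -0.002] dyaw 0.1 j6 -2 rows>= 1
shift [-0.1  1.  26.8] rv [ 0.00e+00 -3.00e-03  3.14e+00] dyaw -179.9 j6 178 rows>= 17
```

carry_out(plan="0.3 0.9 8 0 0 0 1;0.3 0.9 8 0 0 0 1;0.3 0.9 8 0 0 0 1;0.3 0.9 12 0 0 0 1;0.3 0.9 16 0 0 0 1;0.3 0.9 20 0 0 0 1;0.3 0.9 23 0 0 0 1;0.3 0.9 26 0 0 0 1;0.3 0.9 26 0 0 0 1")

```text
time_s: 20.62
tool_pos: [562.2, 31.8, 230.5]
tcp_rot: [-0.0, 0.727, 0.686, -0.0]
wrist_force: [0.5, -0.1, -0.3]
opening: 0.293
grasp_force: 30.0
```

Run:
```python
from h import *
now()
```

```text
t 20.6 grasp [562.1  31.8  50.5] yaw -3.3 z [-0.  0. -1.] F [ 0.5 -0.1 -0.3] op 27.5 gf 30.0
```

carry_out(plan="0 0 0 0 0 0 0.5;0 0 0 0 0 0 0.5;0 0 0 0 0 0 0.5;0 0 -40 0 0 0 0.5;0 0 -70 0 0 0 0.5;-20 -60 -70 0 0 0 0.5;-44 -122 -60 0 0 0 0.5;-44 -122 -35 0 0 0 0.5;-44 -122 -26 0 0 0 0.5;-44 -122 -26 0 0 0 0.5;-44 -122 -26 0 0 0 0.5;-44 -122 -26 0 0 0 0.5")

```text
time_s: 22.12
tool_pos: [438.8, -5.1, 257.4]
tcp_rot: [0.001, 0.727, 0.686, 0.0]
wrist_force: [-0.5, 1.0, 0.4]
opening: 0.497
grasp_force: 0.0
```

Run:
```python
from h import *
now();o=cantop("w10",437,-5); X=min(o,key=lambda a:a[0])[1]; go(X[0],X[1],32,-3.2)
```

```text
t 22.1 grasp [439.1  -5.1  77.4] yaw -3.3 z [ 0.002 -0.    -1.   ] F [-0.5  1.   0.4] op 46.7 gf 0.0
top [363.6 224.3] axes [ 6.1 15.7] [464.5  -3.3  34. ]
top [-153.3  876.4] axes [ 100.2 1554.9] [ -410.4 -1093.4    34. ]
top [318.5 230.2] axes [38.6 41.3] [434.1  -5.7  34. ]
shift [-0.9 -4.5 45.2] rv [ 0.001  0.    -0.002] dyaw 0.1 j6 -9 rows>= 1
shift [-0.9 -4.5 45.2] rv [ 0.00e+00 -2.00e-03  3.14e+00] dyaw -179.9 j6 171 rows>= 17
```

carry_out(plan="-1 -4.5 10 0 0 0 0.5;-1 -4.5 40 0 0 0 0.5;-1 -4.5 45 0 0 0 0.5;-1 -4.5 45 0 0 0 0.5;-1 -4.5 45 0 0 0 0.5;-1 -4.5 45 0 0 0 1;-1 -4.5 45 0 0 0 1;-1 -4.5 45 0 0 0 1;-1 -4.5 45 0 0 0 1")

```text
time_s: 23.3
tool_pos: [433.6, -5.9, 212.1]
tcp_rot: [0.0, 0.727, 0.686, 0.0]
wrist_force: [0.4, -0.1, 2.8]
opening: 0.291
grasp_force: 30.0
```

Run:
```python
from h import *
now();go(560.4,-4.4,102,-3.2)
```

```text
t 23.3 grasp [433.8  -5.9  32.1] yaw -3.3 z [ 0.001 -0.    -1.   ] F [ 0.4 -0.1  2.8] op 27.3 gf 30.0
shift [  8.8 126.6 -69.8] rv [ 0.001  0.    -0.002] dyaw 0.1 j6 -9 rows>= 3
shift [  8.8 126.6 -69.8] rv [ 0.000e+00 -2.000e-03  3.139e+00] dyaw -179.9 j6 171 rows>= 17
```

carry_out(plan="0 0 -40 0 0 0 1;0 0 -70 0 0 0 1;4 60 -70 0 0 0 1;9 126 -70 0 0 0 1;9 126 -70 0 0 0 1;9 126 -45 0 0 0 1;9 126 -45 0 0 0 1;9 126 -45 0 0 0 1;9 126 -45 0 0 0 1")

```text
time_s: 24.42
tool_pos: [559.6, -4.2, 257.8]
tcp_rot: [0.001, 0.727, 0.686, 0.001]
wrist_force: [0.4, 0.1, -0.4]
opening: 0.291
grasp_force: 30.0
```

Run:
```python
from h import *
now(); disc("w11",1.9); go(560.4,-4.3,51,-3.2)
```

```text
t 24.4 grasp [559.9  -4.3  77.8] yaw -3.3 z [ 0.002 -0.    -1.   ] F [ 0.4  0.1 -0.4] op 27.3 gf 30.0
nominal [325.4 260.1]
rows from 215 [132, 132, 123, 103, 77, 63, 60, 59, 58, 57, 58, 57, 57, 57, 58, 57, 57, 56, 58, 60, 78, 104, 121, 128, 133, 135, 136, 136, 137, 137, 137, 137, 137, 136, 135, 135, 135, 135, 135, 135, 134, 133, 131, 129, 126, 125, 0, 0, 0, 0, 129, 131, 132, 134, 135, 137, 138, 137, 137, 136, 135, 135, 136, 136, 136, 135, 135, 137, 133, 126, 125, 124, 124, 128, 144, 166, 186, 196, 203, 206, 205, 204, 203, 203, 202, 204, 202, 200, 194, 182]
shift [-0.   0.7 26.8] rv [ 0.002  0.    -0.002] dyaw 0.1 j6 -6 rows>= 1
shift [-0.   0.7 26.8] rv [ 0.000e+00 -3.000e-03  3.139e+00] dyaw -179.9 j6 174 rows>= 17
```

carry_out(plan="-0.4 0.6 8 0 0 0 1;-0.4 0.6 8 0 0 0 1;-0.4 0.6 8 0 0 0 1;-0.4 0.6 12 0 0 0 1;-0.4 0.6 16 0 0 0 1;-0.4 0.6 20 0 0 0 1;-0.4 0.6 23 0 0 0 1;-0.4 0.6 26 0 0 0 1;-0.4 0.6 26 0 0 0 1")

```text
time_s: 25.6
tool_pos: [560.2, -4.6, 230.5]
tcp_rot: [-0.0, 0.727, 0.686, -0.0]
wrist_force: [0.1, -0.4, 0.1]
opening: 0.297
grasp_force: 30.0
```

Run:
```python
from h import *
now(); go(443.5,-131,77,-3.2)
```

```text
t 25.6 grasp [560.1  -4.6  50.5] yaw -3.3 z [-0.  0. -1.] F [ 0.1 -0.4  0.1] op 27.9 gf 30.0
shift [-133.  -109.1  -26.5] rv [-0.    -0.    -0.002] dyaw 0.1 j6 -22 rows>= 3
shift [-133.  -109.1  -26.5] rv [-0.     0.     3.139] dyaw -179.9 j6 158 rows>= 17
```

carry_out(plan="0 0 0 0 0 0 0.5;0 0 0 0 0 0 0.5;0 0 0 0 0 0 0.5;0 0 -40 0 0 0 0.5;0 0 -75 0 0 0 0.5;-30 -50 -75 0 0 0 0.5;-80 -80 -75 0 0 0 0.5;-130 -109 -60 0 0 0 0.5;-130 -109 -35 0 0 0 0.5;-130 -109 -26 0 0 0 0.5;-130 -109 -26 0 0 0 0.5;-130 -109 -26 0 0 0 0.5;-130 -109 -26 0 0 0 0.5")

```text
time_s: 27.22
tool_pos: [444.5, -127.7, 257.5]
tcp_rot: [0.001, 0.727, 0.687, 0.0]
wrist_force: [-1.4, 0.2, -0.1]
opening: 0.497
grasp_force: 0.0
```

Run:
```python
from h import *
now();o=cantop("w12",444,-131); X=min(o,key=lambda a:a[0])[1]; go(X[0],X[1],32,-3.2)
```

```text
t 27.2 grasp [ 444.8 -127.9   77.5] yaw -3.3 z [ 0.002 -0.001 -1.   ] F [-1.4  0.2 -0.1] op 46.7 gf 0.0
top [346.6 206.8] axes [18.1 64.7] [ 459.4 -113.1   34. ]
top [286.1 225.2] axes [ 7.2 16.7] [ 418.4 -123.7   34. ]
top [321.9 235.7] axes [38.3 40.6] [ 441.9 -132.6   34. ]
shift [-4.9 -2.2 45.4] rv [ 0.001  0.001 -0.001] dyaw 0.1 j6 -24 rows>= 1
shift [-4.9 -2.2 45.4] rv [ 1.000e-03 -2.000e-03  3.141e+00] dyaw -179.9 j6 156 rows>= 17
```

carry_out(plan="-4.6 -2.2 10 0 0 0 0.5;-4.6 -2.2 40 0 0 0 0.5;-4.6 -2.2 45 0 0 0 0.5;-4.6 -2.2 45 0 0 0 0.5;-4.6 -2.2 45 0 0 0 0.5;-4.6 -2.2 45 0 0 0 1;-4.6 -2.2 45 0 0 0 1;-4.6 -2.2 45 0 0 0 1;-4.6 -2.2 45 0 0 0 1")

```text
time_s: 28.4
tool_pos: [441.6, -132.6, 212.1]
tcp_rot: [0.0, 0.727, 0.686, 0.0]
wrist_force: [-0.2, 0.3, 4.2]
opening: 0.285
grasp_force: 30.0
```

Run:
```python
from h import *
now();go(558.4,-40.5,102,-3.2)
```

```text
t 28.4 grasp [ 441.7 -132.7   32.1] yaw -3.3 z [ 0.001 -0.    -1.   ] F [-0.2  0.3  4.2] op 26.8 gf 30.0
shift [ 98.7 111.3 -69.8] rv [ 0.001  0.    -0.002] dyaw 0.1 j6 -12 rows>= 3
shift [ 98.7 111.3 -69.8] rv [ 1.000e-03 -1.000e-03  3.139e+00] dyaw -179.9 j6 168 rows>= 17
```

carry_out(plan="0 0 -40 0 0 0 1;20 0 -70 0 0 0 1;70 0 -70 0 0 0 1;98 20 -70 0 0 0 1;98 70 -70 0 0 0 1;98.5 111 -70 0 0 0 1;98.5 111 -70 0 0 0 1;98.5 111 -45 0 0 0 1;98.5 111 -45 0 0 0 1;98.5 111 -45 0 0 0 1;98.5 111 -45 0 0 0 1")

```text
time_s: 29.78
tool_pos: [557.9, -40.7, 257.7]
tcp_rot: [0.001, 0.727, 0.686, 0.0]
wrist_force: [0.1, -0.4, 0.1]
opening: 0.294
grasp_force: 30.0
```

Run:
```python
from h import *
now(); disc("w13",1.9); go(558.4,-40.4,51,-3.2)
```

```text
t 29.8 grasp [558.2 -40.8  77.7] yaw -3.3 z [ 0.002 -0.    -1.   ] F [ 0.1 -0.4  0.1] op 27.6 gf 30.0
nominal [325.3 260.1]
rows from 215 [129, 129, 125, 110, 86, 66, 58, 57, 56, 55, 55, 55, 55, 54, 54, 54, 53, 54, 54, 56, 68, 93, 113, 124, 129, 133, 134, 135, 134, 135, 135, 134, 135, 134, 133, 133, 133, 133, 132, 132, 131, 131, 131, 130, 130, 128, 125, 123, 125, 127, 129, 130, 131, 132, 133, 133, 133, 133, 134, 134, 134, 133, 133, 133, 133, 132, 132, 130, 126, 121, 120, 120, 121, 131, 143, 150, 136, 129, 124, 120, 121, 120, 121, 121, 121, 121, 121, 121, 119, 119]
shift [ 0.4  0.3 26.7] rv [ 0.002  0.    -0.002] dyaw 0.1 j6 -10 rows>= 1
shift [ 0.4  0.3 26.7] rv [ 0.000e+00 -3.000e-03  3.139e+00] dyaw -179.9 j6 170 rows>= 17
```

carry_out(plan="0.2 0.3 8 0 0 0 1;0.2 0.3 8 0 0 0 1;0.2 0.3 8 0 0 0 1;0.2 0.3 12 0 0 0 1;0.2 0.3 16 0 0 0 1;0.2 0.3 20 0 0 0 1;0.2 0.3 23 0 0 0 1;0.2 0.3 26 0 0 0 1;0.2 0.3 26 0 0 0 1")

```text
time_s: 30.95
tool_pos: [558.1, -40.4, 230.5]
tcp_rot: [-0.0, 0.727, 0.686, -0.0]
wrist_force: [-1.3, -0.6, -1.0]
opening: 0.293
grasp_force: 30.0
```

Run:
```python
from h import *
now(); go(521,372,250,0)
```

```text
t 30.9 grasp [558.1 -40.4  50.5] yaw -3.3 z [-0.  0. -1.] F [-1.3 -0.6 -1. ] op 27.5 gf 30.0
shift [ 409.6  -61.  -199.5] rv [-0.    -0.    -0.058] dyaw 3.3 j6 27 rows>= 8
shift [ 409.6  -61.  -199.5] rv [-0.     0.     3.084] dyaw 183.3 j6 -153 rows>= 18
```

carry_out(plan="0 0 0 0 0 0 0.5;0 0 0 0 0 0 0.5;0 0 0 0 0 0 0.5;0 0 -60 0 0 0 0.5;0 0 -120 0 0 0 0.5;60 -10 -180 0 0 0 0.3;120 -20 -200 0 0 0 0;180 -30 -200 0 0 0 0;240 -40 -200 0 0 0 0;300 -50 -200 0 0 0 0;360 -60 -200 0 0 0 0;410 -60 -200 0 0 0 0;410 -60 -200 0 0 0 0;410 -60 -200 0 0 0 0;410 -60 -200 0 0 0 0")

```text
time_s: 32.83
tool_pos: [522.4, 370.9, 430.7]
tcp_rot: [0.0, 0.728, 0.686, -0.0]
wrist_force: [0.4, 0.1, 0.6]
opening: 1.002
grasp_force: 0.0
```

Run:
```python
from h import *
now(); im=shot("wrist","w14")
for r in robot.pinpoint("wrist","plate")[:2]: print(r["p"],r["xy"],ray("wrist",r["xy"],0))
h=cv2.cvtColor(im,cv2.COLOR_RGB2HSV); m=cv2.inRange(h,(5,150,120),(20,255,255)); n,l,st,ce=cv2.connectedComponentsWithStats(m)
i=1+np.argmax(st[1:,4]); m=(l==i).astype(np.uint8); cs,hi=cv2.findContours(m,cv2.RETR_CCOMP,cv2.CHAIN_APPROX_NONE)
for c,hh in zip(cs,hi[0]):
    a=cv2.contourArea(c)
    if a<15: continue
    if hh[3]<0:
        q=cv2.approxPolyDP(cv2.convexHull(c),8,True)[:,0]; print("outline",[np.round(ray("wrist",p,12)[:2]).tolist() for p in q])
    else:
        M=cv2.moments(c); p=(M["m10"]/a,M["m01"]/a); print("hole",a,np.round(p,1),np.round(ray("wrist",p,12),1))
o=shot("top","t2")
```

```text
t 32.8 grasp [522.4 370.9 250.7] yaw -3.4 z [-0. -0. -1.] F [0.4 0.1 0.6] op 94.2 gf 0.0
0.75 [318.3, 171.9] [513.03647357 367.99909149   0.        ]Traceback (most recent call last):
  File "<stdin>", line 5, in <module>
    return _wrapfunc(a, 'argmax', axis=axis, out=out, **kwds)
    return bound(*args, **kwds)
ValueError: attempt to get argmax of an empty sequence
```

View pics/w14.png

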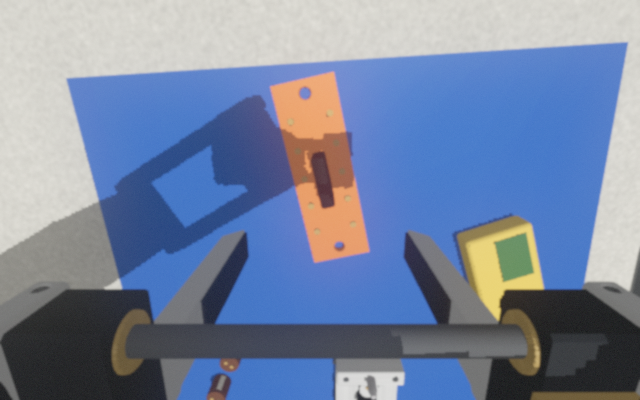

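```bash
cat >> h.py <<'E'
def platefind(im,z=12):
    h=cv2.cvtColor(np.ascontiguousarray(im),cv2.COLOR_RGB2HSV); m=cv2.inRange(h,(3,90,60),(18,255,255)); n,l,st,ce=cv2.connectedComponentsWithStats(m)
    m=(l==1+np.argmax(st[1:,4])).astype(np.uint8); cs,hi=cv2.findContours(m,cv2.RETR_CCOMP,cv2.CHAIN_APPROX_NONE)
    for c,hh in zip(cs,hi[0]):
        a=cv2.contourArea(c)
        if a<12: continue
        if hh[3]<0:
            w=np.array([ray("wrist",p,z)[:2] for p in cv2.convexHull(c)[:,0]],np.float32); print("rect",cv2.minAreaRect(w))
        else:
            M=cv2.moments(c); p=(M["m10"]/a,M["m01"]/a); print("hole",a,np.round(p,1),np.round(ray("wrist",p,z),1))
E
python3 - <<'E'
from h import *
im=cv2.imread("pics/w14.png")[:,:,::-1]; print(im[100,320],im[240,330]); platefind(im)
E
```

```text
[238 169 117] [233 158 110]
rect ((518.5743408203125, 366.8349609375), (74.89778137207031, 230.1436309814453), 8.92174243927002)
hole 79.0 [338.6 244.6] [534.  270.1  12. ]
hole 790.0 [322.4 178.9] [518.1 361.1  12. ]
hole 13.5 [290.1 121.7] [483.8 433.7  12. ]
hole 148.0 [304.6  92.9] [503.7 465.4  12. ]
```

Run:
```python
from h import *
go(518.9,367.5,40,8.8)
```

```text
shift [ -3.5  -3.4 210.9] rv [ 0.     0.    -0.214] dyaw 12.2 j6 19 rows>= 4
shift [ -3.5  -3.4 210.9] rv [ 0.    -0.     2.928] dyaw 192.2 j6 -161 rows>= 18
```

carry_out(plan="-3.5 -3.5 50 0 0 -0.1 0.3;-3.5 -3.5 90 0 0 -0.214 0.3;-3.5 -3.5 130 0 0 -0.214 0.3;-3.5 -3.5 130 0 0 -0.214 0.3;-3.5 -3.5 130 0 0 -0.214 0.3;-3.5 -3.5 130 0 0 -0.214 0.3")

```text
time_s: 33.67
tool_pos: [519.4, 369.3, 303.6]
tcp_rot: [0.001, 0.65, 0.76, 0.002]
wrist_force: [0.8, 0.2, 0.3]
opening: 0.704
grasp_force: 0.0
```

Run:
```python
from h import *
now(); im=shot("wrist","w15"); platefind(im); go(518.9,367.5,40,8.8)
```

```text
t 33.7 grasp [520.2 369.8 123.6] yaw 8.9 z [ 0.004  0.002 -1.   ] F [0.8 0.2 0.3] op 66.2 gf 0.0
rect ((518.3203125, 366.8851013183594), (75.51020812988281, 229.97979736328125), 8.806281089782715)
hole 93.0 [322.6 299.3] [532.9 271.6  12. ]
hole 27.5 [348.6 278.2] [553.6 297.7  12. ]
hole 21.5 [296.7 278.1] [505.4 290.5  12. ]
hole 33.0 [349.5 242.3] [548.1 333.9  12. ]
hole 34.0 [296.1 242.4] [500.2 326.4  12. ]
hole 17.5 [314.5 203.2] [511.2 365.8  12. ]
hole 16.0 [316.9 193.1] [512.  375.1  12. ]
hole 995.0 [323.  224.5] [521.7 347.2  12. ]
hole 27.5 [328.2 188.3] [521.  380.9  12. ]
hole 24.5 [329.  183.1] [521.  385.6  12. ]
hole 43.5 [352.2 119.4] [531.3 441.2  12. ]
hole 52.0 [293.  119.3] [483.5 433.8  12. ]
hole 292.0 [322.3  83.1] [502.9 465.1  12. ]
shift [-2.  -1.  83.4] rv [ 0.004 -0.002  0.002] dyaw -0.1 j6 19 rows>= 2
shift [-2.  -1.  83.4] rv [ 2.000e-03  7.000e-03 -3.139e+00] dyaw 179.9 j6 -161 rows>= 17
```

carry_out(plan="-1 -1 40 0 0 0 0.4;-1 -1 70 0 0 0 0.5;-1 -1 81 0 0 0 0.5;-1 -1 81 0 0 0 0.5;-1 -1 81 0 0 0 0.5;-1 -1 81 0 0 0 0.5")

```text
time_s: 34.48
tool_pos: [518.1, 368.3, 221.4]
tcp_rot: [0.001, 0.65, 0.76, 0.001]
wrist_force: [-0.7, -0.7, -0.4]
opening: 0.499
grasp_force: 0.0
```

Run:
```python
from h import *
now(); go(518.3,367.,40,8.8)
```

```text
t 34.5 grasp [518.6 368.6  41.4] yaw 8.9 z [ 0.003  0.001 -1.   ] F [-0.7 -0.7 -0.4] op 46.9 gf 0.0
shift [-1.4 -0.1  1.4] rv [ 0.003 -0.001  0.002] dyaw -0.1 j6 19 rows>= 1
shift [-1.4 -0.1  1.4] rv [ 2.000e-03  4.000e-03 -3.139e+00] dyaw 179.9 j6 -161 rows>= 17
```

carry_out(plan="-1 0 1 0 0 0 0.5;-1 0 1 0 0 0 0.5;-1 0 1 0 0 0 1;-1 0 1 0 0 0 1;-1 0 1 0 0 0 1;-1 0 1 0 0 0 1;-1 0 -30 0 0 0 1;-1 0 -70 0 0 0 1;-1 0 -110 0 0 0 1;-1 0 -110 0 0 0 1;-1 0 -110 0 0 0 1;-1 0 -110 0 0 0 1")

```text
time_s: 35.98
tool_pos: [516.7, 366.4, 326.4]
tcp_rot: [-0.001, 0.65, 0.76, -0.003]
wrist_force: [-0.1, 0.1, -2.5]
opening: 0.168
grasp_force: 30.0
```

```bash
cat >> h.py <<'E'
def platehand(im,dz):
    """holes/outline of held plate in tool axes; plate top is dz below the grasp point"""
    s=robot.state(); q=s["tcp_rot"]; M=Ro.from_quat([q[1],q[2],q[3],q[0]]).as_matrix(); g=s["tool_pos"]+M@[0,0,180]
    h=cv2.cvtColor(np.ascontiguousarray(im),cv2.COLOR_RGB2HSV); m=cv2.inRange(h,(3,90,60),(18,255,255)); n,l,st,ce=cv2.connectedComponentsWithStats(m)
    m=(l==1+np.argmax(st[1:,4])).astype(np.uint8); cs,hi=cv2.findContours(m,cv2.RETR_CCOMP,cv2.CHAIN_APPROX_NONE)
    T=lambda p:(M.T@(ray("wrist",p,g[2]-dz)-g))[:2]
    for c,hh in zip(cs,hi[0]):
        a=cv2.contourArea(c)
        if a<60: continue
        if hh[3]<0: print("bbox px",cv2.boundingRect(c),"rect tool",cv2.minAreaRect(np.array([T(p) for p in cv2.convexHull(c)[:,0]],np.float32)))
        else: Mo=cv2.moments(c); p=(Mo["m10"]/a,Mo["m01"]/a); print("hole",a,np.round(p,1),np.round(T(p),2))
E
python3 - <<'E'
from h import *
now(); im=shot("wrist","w16"); platehand(im,28)
E
```

```text
t 36.0 grasp [515.8 366.  146.4] yaw 8.9 z [-0.005 -0.003 -1.   ] F [-0.1  0.1 -2.5] op 15.8 gf 30.0
bbox px (254, 36, 144, 255) rect tool ((39.14060974121094, -0.08599472045898438), (152.11012268066406, 75.91751098632812), 0.0508279912173748)
hole 108.5 [368.8 121.4] [71.23 24.43]
hole 522.5 [325.5  69.1] [ 9.889e+01 -3.000e-02]
```

View pics/w16.png

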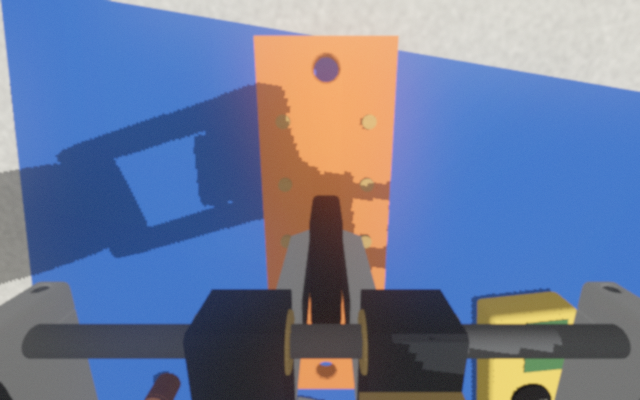

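Run:
```python
from h import *
go(560.5,-3.7,150,-3.2)
```

```text
shift [-372.5  -14.4   -2.6] rv [-0.005  0.002  0.212] dyaw -12.1 j6 -5 rows>= 6
shift [-372.5  -14.4   -2.6] rv [-0.003 -0.007 -2.93 ] dyaw -192.1 j6 175 rows>= 18
```

carry_out(plan="-40 -2 -4 0 0 0.03 1;-85 -4 -4 0 0 0.07 1;-130 -6 -4 0 0 0.11 1;-175 -8 -4 0 0 0.15 1;-220 -10 -4 0 0 0.19 1;-265 -11 -4 0 0 0.212 1;-310 -13 -4 0 0 0.212 1;-345 -14 -4 0 0 0.212 1;-372 -14 -4 0 0 0.212 1;-372 -14 -4 0 0 0.212 1;-372 -14 -4 0 0 0.212 1;-372 -14 -4 0 0 0.212 1;-372 -14 -4 0 0 0.212 1")

```text
time_s: 37.65
tool_pos: [561.5, -1.8, 333.5]
tcp_rot: [-0.0, 0.726, 0.688, -0.0]
wrist_force: [-0.2, 0.2, -2.3]
opening: 0.168
grasp_force: 30.0
```

Run:
```python
from h import *
now(); im=shot("wrist","w17"); platehand(im,28); go(560.5,-3.7,138,-3.2)
for t in (-100,100):
  print(np.round(proj("wrist",(560.4+t*.0556,-4.6+t*.998,90)),1))
```

```text
t 37.6 grasp [561.5  -1.8 153.5] yaw -3.1 z [-0.  0. -1.] F [-0.2  0.2 -2.3] op 15.8 gf 30.0
bbox px (255, 36, 142, 255) rect tool ((39.185794830322266, -0.15508270263671875), (152.21046447753906, 76.1377944946289), 0.06754568219184875)
hole 78.0 [366.3 184.2] [34.73 24.35]
hole 65.0 [367.6 122.3] [70.77 23.86]
hole 91.5 [282.3 120.1] [ 71.98 -24.44]
hole 534.5 [325.4  68.7] [ 9.911e+01 -4.000e-02]
shift [-1.8 -0.9 15.6] rv [-0.    -0.     0.001] dyaw -0.1 j6 -6 rows>= 1
shift [-1.8 -0.9 15.6] rv [ 0.    -0.    -3.141] dyaw -180.1 j6 174 rows>= 17
[324.3 336.8]
[324.1  77.6]
```

carry_out(plan="-1.8 -0.9 12 0 0 0 1;-1.8 -0.9 15 0 0 0 1;-1.8 -0.9 15 0 0 0 1;-1.8 -0.9 15 0 0 0 1;-1.8 -0.9 15 0 0 0 1")

```text
time_s: 38.33
tool_pos: [560.8, -4.5, 318.9]
tcp_rot: [0.0, 0.727, 0.687, 0.0]
wrist_force: [0.0, 0.5, -2.6]
opening: 0.165
grasp_force: 30.0
```

Run:
```python
from h import *
now(); im=shot("wrist","w18"); platehand(im,28); go(560.5,-3.7,138,-3.2)
for t in (-100,100):
  print(np.round(proj("wrist",(560.4+t*.0556,-4.6+t*.998,90)),1))
b=cv2.imread("pics/w18.png"); z=lambda x0,y0:cv2.resize(b[y0:y0+60,x0:x0+60],None,fx=6,fy=6,interpolation=cv2.INTER_CUBIC)
cv2.imwrite("pics/w18z.png",np.hstack([z(295,40),z(295,330)]))
```

```text
t 38.3 grasp [560.9  -4.5 138.9] yaw -3.2 z [ 0.001 -0.    -1.   ] F [ 0.   0.5 -2.6] op 15.5 gf 30.0
bbox px (255, 36, 143, 255) rect tool ((39.15793228149414, -0.14781570434570312), (152.23843383789062, 76.1396255493164), 0.06550412625074387)
hole 80.5 [366.3 184.3] [34.6  24.37]
hole 83.5 [283.1 120.1] [ 72.   -23.96]
hole 511.5 [325.5  68.7] [9.911e+01 2.000e-02]
shift [ 0.8 -0.3  0.9] rv [ 0.001  0.    -0.   ] dyaw 0.0 j6 -6 rows>= 1
shift [ 0.8 -0.3  0.9] rv [ 0.000e+00 -1.000e-03  3.141e+00] dyaw -180.0 j6 174 rows>= 17
[325.  346.9]
[324.6  71. ]
```

View pics/w18z.png

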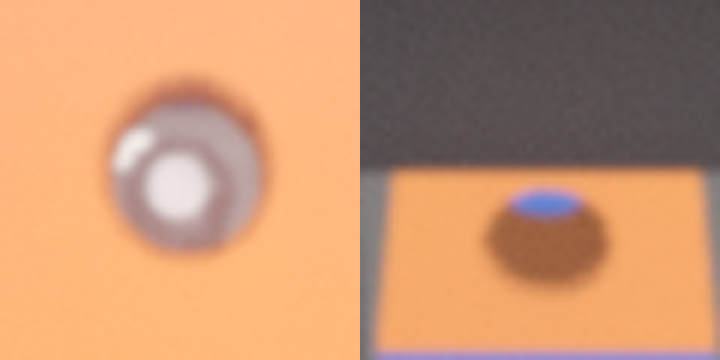

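carry_out(plan="0.7 -0.3 2 0 0 0 1;0.7 -0.3 2 0 0 0 1;0.7 -0.3 2 0 0 0 1;0.7 -0.3 8 0 0 0 1;0.7 -0.3 14 0 0 0 1;0.7 -0.3 20 0 0 0 1;0.7 -0.3 20 0 0 0 1;0.7 -0.3 20 0 0 0 1")

```text
time_s: 39.38
tool_pos: [560.4, -3.8, 298.6]
tcp_rot: [0.0, 0.727, 0.687, 0.0]
wrist_force: [-0.9, -0.3, -2.4]
opening: 0.165
grasp_force: 30.0
```

Run:
```python
from h import *
now(); im=shot("wrist","w19"); platehand(im,28); go(560.5,-3.7,103,-3.2);print(robot.state()["wrist_torque"])
```

```text
t 39.4 grasp [560.4  -3.8 118.6] yaw -3.2 z [ 0.  0. -1.] F [-0.9 -0.3 -2.4] op 15.5 gf 30.0
bbox px (255, 36, 143, 255) rect tool ((39.18285369873047, -0.16902542114257812), (152.24154663085938, 76.1455307006836), 0.08262081444263458)
hole 74.0 [366.  184.3] [34.66 24.19]
hole 73.0 [368.1 122.1] [70.86 24.14]
hole 90.0 [282.7 120.3] [ 71.9  -24.18]
hole 515.0 [325.6  68.6] [9.917e+01 5.000e-02]
shift [ 0.1 -0.  15.8] rv [ 0.  0. -0.] dyaw 0.0 j6 -6 rows>= 1
shift [ 0.1 -0.  15.8] rv [ 0.000e+00 -1.000e-03  3.141e+00] dyaw -180.0 j6 174 rows>= 17
[-0.00172636 -0.06630557  0.04306647]
```

carry_out(plan="0 0 5 0 0 0 1;0 0 9 0 0 0 1;0 0 12 0 0 0 1;0 0 14 0 0 0 1;0 0 15.5 0 0 0 1;0 0 16 0 0 0 1;0 0 16 0 0 0 1")

```text
time_s: 40.3
tool_pos: [560.4, -3.8, 282.7]
tcp_rot: [0.0, 0.727, 0.687, 0.0]
wrist_force: [-0.0, -0.6, -2.5]
opening: 0.168
grasp_force: 30.0
```

Run:
```python
from h import *
now(); print(robot.state()["wrist_torque"])
```

```text
t 40.3 grasp [560.4  -3.8 102.7] yaw -3.2 z [ 0.  0. -1.] F [-0.  -0.6 -2.5] op 15.8 gf 30.0
[ 0.0241781  -0.05357792  0.04631383]
```

Still no contact; a few more mm.

carry_out(plan="0 0 1 0 0 0 1;0 0 2 0 0 0 1;0 0 2.5 0 0 0 1;0 0 2.5 0 0 0 1")

```text
time_s: 40.8
tool_pos: [560.5, -3.8, 280.6]
tcp_rot: [0.0, 0.727, 0.687, 0.0]
wrist_force: [-1.1, 0.3, 0.3]
opening: 0.168
grasp_force: 30.0
```

Run:
```python
from h import *
now(); print(robot.state()["wrist_torque"])
```

```text
t 40.8 grasp [560.5  -3.8 100.6] yaw -3.2 z [ 0. -0. -1.] F [-1.1  0.3  0.3] op 15.7 gf 30.0
[0.05107849 0.17098067 0.07211866]
```

carry_out(plan="0 0 1 0 0 0 1;0 0 1 0 0 0 1;0 0 1 0 0 0 0.7;0 0 1 0 0 0 0.6;0 0 1 0 0 0 0.6;0 0 1 0 0 0 0.6;0 0 -40 0 0 0 0.6;0 0 -90 0 0 0 0.6;0 0 -140 0 0 0 0.6;0 0 -190 0 0 0 0.3;0 0 -190 0 0 0 0;0 0 -190 0 0 0 0;0 0 -190 0 0 0 0")

```text
time_s: 42.42
tool_pos: [559.9, -3.7, 467.7]
tcp_rot: [-0.002, 0.727, 0.687, -0.001]
wrist_force: [-0.3, 0.3, -0.4]
opening: 0.79
grasp_force: 0.0
```

Run:
```python
from h import *
now(); im=shot("wrist","w20"); print("z=74 plane"); platefind(im,74)
print("peg tops",[np.round(proj("wrist",(560.4+t*.0556,-4.6+t*.998,90)),1) for t in(-100,100)])
im=shot("top","t3"); 
for c in ("top","scene"):
    if c=="scene": shot(c,"s3")
    for r in robot.pinpoint(c,"can0")[:7]: print(c,round(r["p"],2),np.round(ray(c,r["xy"],0)[:2]))
s=robot.state(); go(469.8,-359.3,160,105.3)
```

```text
t 42.4 grasp [559.2  -3.6 287.7] yaw -3.2 z [-0.004  0.001 -1.   ] F [-0.3  0.3 -0.4] op 74.3 gf 0.0
z=74 plane
rect ((560.583740234375, -4.2245330810546875), (229.4533233642578, 76.14830780029297), 86.87296295166016)
hole 118.5 [327.3 254.7] [ 554.8 -105.8   74. ]
hole 828.5 [327.6 181. ] [560.4 -10.3  74. ]
hole 13.5 [349.3 112.9] [588.9  66.2  74. ]
hole 15.0 [305.8 113. ] [540.4  68.8  74. ]
hole 139.0 [327.8  86.6] [566.4  95.3  74. ]
peg tops [array([327.3, 259.5]), array([327.4,  85.9])]
top 0.65 [553.  -4.]
scene 0.64 [326.  47.]
scene 0.44 [368. 109.]
scene 0.22 [556.  60.]
shift [-360.1  -70.2  129.2] rv [-2.000e-03  1.000e-03  1.248e+00] dyaw -71.5 j6 28 rows>= 7
shift [-360.1  -70.2  129.2] rv [-1.000e-03 -2.000e-03 -1.894e+00] dyaw 108.5 j6 -152 rows>= 11
```

carry_out(plan="-60 -12 0 0 0 0.18 0;-120 -24 0 0 0 0.36 0;-180 -36 20 0 0 0.54 0;-240 -48 60 0 0 0.72 0.2;-300 -60 100 0 0 0.9 0.5;-360 -70 128 0 0 1.08 0.6;-360 -70 128 0 0 1.248 0.6;-360 -70 128 0 0 1.248 0.6;-360 -70 128 0 0 1.248 0.6;-360 -70 128 0 0 1.248 0.6")

```text
time_s: 43.92
tool_pos: [471.1, -358.2, 343.2]
tcp_rot: [0.001, 0.991, 0.134, 0.001]
wrist_force: [-0.3, -1.2, -0.5]
opening: 0.397
grasp_force: 0.0
```

```bash
cat >> h.py <<'E'
def lines(im,c=(470,-359.5)):
    """white pointer line on the bar (z=104) and red/green ticks (z=61), world angle"""
    h=cv2.cvtColor(np.ascontiguousarray(im),cv2.COLOR_RGB2HSV); p=proj("wrist",(c[0],c[1],104)); P=p.astype(int)
    for n,lo,hi,z,rad,am in(("white",(0,0,120),(40,70,255),104,25,12),("green",(45,80,40),(85,255,255),61,75,12),("red1",(0,130,80),(8,255,255),61,75,12),("red2",(172,130,80),(179,255,255),61,75,12)):
        y0,x0=max(P[1]-rad,0),max(P[0]-rad,0); m=cv2.inRange(h[y0:P[1]+rad,x0:P[0]+rad],lo,hi); k,l,st,ce=cv2.connectedComponentsWithStats(m)
        for i in range(1,k):
            if st[i,4]<am: continue
            ys,xs=np.nonzero(l==i); W=np.array([ray("wrist",(x+x0,y+y0),z)[:2] for x,y in zip(xs,ys)]); mm=W.mean(0); u=np.linalg.svd(W-mm)[2][0]; sp=(W-mm)@u
            print(n,st[i,4],"mean",np.round(mm,1),"axis",round(np.degrees(np.arctan2(u[1],u[0]))%180,1),"len",round(np.ptp(sp),1),"bearing",round(np.degrees(np.arctan2(mm[1]-c[1],mm[0]-c[0]))%360,1))
E
python3 - <<'E'
from h import *
now(); im=shot("wrist","w21"); lines(im); go(469.8,-359.3,100,105.3)
for r in robot.pinpoint("wrist","dial_grip")[:1]: print(r["p"],ray("wrist",r["xy"],97))
E
```

```text
t 43.9 grasp [ 471.3 -358.4  163.2] yaw -74.5 z [ 0.001 -0.001 -1.   ] F [-0.3 -1.2 -0.5] op 37.3 gf 0.0
white 17 mean [ 459.1 -363.1] axis 15.5 len 12.6 bearing 198.3
green 144 mean [ 444.7 -322.5] axis 124.1 len 18.1 bearing 124.4
red2 83 mean [ 424.2 -372.5] axis 14.7 len 12.7 bearing 195.8
shift [-1.6  0.6 63.2] rv [ 0.001 -0.001  0.003] dyaw -0.1 j6 29 rows>= 2
shift [-1.6  0.6 63.2] rv [ 1.000e-03  2.000e-03 -3.139e+00] dyaw 179.9 j6 -151 rows>= 17
0.68 [ 465.389533  -359.7404997   97.       ]
```

carry_out(plan="-1.2 0.6 40 0 0 0 0.6;-1.2 0.6 55 0 0 0 0.6;-1.2 0.6 62 0 0 0 0.6;-1.2 0.6 62 0 0 0 0.6;-1.2 0.6 62 0 0 0 0.6;-1.2 0.6 62 0 0 0 1;-1.2 0.6 62 0 0 0 1;-1.2 0.6 62 0 0 0 1;-1.2 0.6 62 0 0 0 1")

```text
time_s: 45.15
tool_pos: [469.4, -359.9, 280.5]
tcp_rot: [-0.0, 0.991, 0.133, -0.0]
wrist_force: [-1.2, 2.8, 2.9]
opening: 0.148
grasp_force: 30.0
```

Run:
```python
from h import *
now(); go(470,-359.6,100,33.3)
```

```text
t 45.1 grasp [ 469.3 -359.8  100.5] yaw -74.7 z [-0.     0.001 -1.   ] F [-1.2  2.8  2.9] op 13.9 gf 30.0
shift [ 0.7 -0.2  0.5] rv [-0.000e+00 -1.000e-03 -1.885e+00] dyaw 108.0 j6 -79 rows>= 11
shift [ 0.7 -0.2  0.5] rv [-1.000e-03  0.000e+00  1.257e+00] dyaw -72.0 j6 101 rows>= 7
```

carry_out(plan="0 0 0 0 0 0.15 1;0 0 0 0 0 0.3 1;0 0 0 0 0 0.45 1;0 0 0 0 0 0.6 1;0 0 0 0 0 0.75 1;0 0 0 0 0 0.9 1;0 0 0 0 0 1.05 1;0 0 0 0 0 1.15 1;0 0 0 0 0 1.22 1;0 0 0 0 0 1.257 1;0 0 0 0 0 1.257 1;0 0 0 0 0 1.257 1;0 0 0 0 0 1.257 1")

```text
time_s: 46.78
tool_pos: [469.4, -359.8, 280.5]
tcp_rot: [-0.0, 0.88, -0.475, -0.0]
wrist_force: [-2.2, 4.3, 4.7]
opening: 0.148
grasp_force: 30.0
```

Run:
```python
from h import *
now(); print(robot.state()["wrist_torque"])
```

```text
t 46.8 grasp [ 469.4 -359.7  100.5] yaw -146.7 z [-0.     0.001 -1.   ] F [-2.2  4.3  4.7] op 13.9 gf 30.0
[ 0.82328128  0.23100457 -0.0605218 ]
```

Release, rise and check.

carry_out(plan="0 0 0 0 0 0 0.6;0 0 0 0 0 0 0.6;0 0 0 0 0 0 0.6;0 0 -40 0 0 0 0.6;0 0 -65 0 0 0 0.6;0 0 -65 0 0 0 0.6;0 0 -65 0 0 0 0.6")

```text
time_s: 47.65
tool_pos: [469.0, -359.9, 343.9]
tcp_rot: [-0.0, 0.88, -0.475, -0.001]
wrist_force: [-0.5, 1.2, -0.2]
opening: 0.401
grasp_force: 0.0
```

Run:
```python
from h import *
now(); im=shot("wrist","w22"); lines(im)
h=cv2.cvtColor(np.ascontiguousarray(im),cv2.COLOR_RGB2HSV); P=proj("wrist",(470,-359.7,104)).astype(int); print(P)
im2=h[P[1]-22:P[1]+22:2,P[0]-22:P[0]+22:2,2]; print(im2)
```

```text
t 47.6 grasp [ 468.7 -359.7  163.9] yaw -146.7 z [-0.001  0.001 -1.   ] F [-0.5  1.2 -0.2] op 37.7 gf 0.0
white 16 mean [ 463.1 -350.5] axis 123.2 len 11.8 bearing 127.3
green 104 mean [ 443.6 -320.5] axis 123.9 len 13.7 bearing 124.1
red2 119 mean [ 425.6 -371.7] axis 14.7 len 17.6 bearing 195.3
[324 219]
[[ 46  43  46  44  38  38  45  42  47  52  51  47  52  53  48  48  40  45
   51  51  52  53]
 [ 40  45  37  41  41  45  43  42  49  51  50  51  51  50  51  46  39  48
   45  51  50  51]
 [ 46  46  42  38  38  38  34  36  43  52  51  53  51  49  49  48  40  46
   47  42  49  44]
 [ 42  47  42  41  39  39  42  39  39  48  51  48  49  51  51  47  40  40
   38  42  36  37]
 [ 42  38  42  41  37  41  38  40  43  47  49  51  50  50  50  46  40  37
   36  40  39  34]
 [ 42  47  40  37  37  43  38  38  41  43  49  50  47  49  49  46  41  34
   40  34  37  41]
 [ 44  44  45  36  43  37  37  42  39  45  46  41  37  38  42  42  36  36
   37  39  34  40]
 [ 43  43  40  40  40  42  42  36  35  36  40  38  41  41  37  41  38  38
   38  38  39  42]
 [ 44  40  41  41  40  39  38  34  42  38  37  4
[... 554 characters left out ...]
4  98  88  43  41  36  37  38
   41  44  51  74]
 [ 88  86  85  81  68  47  40  38  39  40  52 114 102  46  37  39  35  42
   50  69  80  84]
 [ 86  85  85  85  84  74  62  45  36  38  50 115 102  40  41  38  40  61
   76  85  85  83]
 [ 85  88  85  86  88  86  80  56  37  38  50 116 106  43  38  36  52  79
   86  86  83  85]
 [ 80  86  87  83  86  87  83  58  43  40  53 118 104  44  40  40  57  80
   86  84  85  85]
 [ 59  71  83  87  85  86  82  57  41  37  49 118 102  46  39  38  56  82
   85  88  84  83]
 [ 44  46  58  70  82  87  79  53  42  38  53 118 104  43  42  40  59  79
   84  80  72  64]
 [ 43  45  65  93  68  66  72  52  45  42  52 117 102  48  37  38  55  71
   58  58  96  75]]
```

carry_out(plan="0 0 -60 0 0 0 0;0 0 -120 0 0 0 0;0 0 -160 0 0 0 0;0 0 -160 0 0 0 0;0 0 -160 0 0 0 0")

```text
time_s: 48.32
tool_pos: [469.1, -360.0, 502.4]
tcp_rot: [-0.001, 0.88, -0.475, -0.002]
wrist_force: [0.6, -0.6, -0.6]
opening: 0.896
grasp_force: 0.0
```

Run:
```python
from h import *
now()
for c in("top","scene"):
    im=shot(c,c+"F"); h=cv2.cvtColor(im,cv2.COLOR_RGB2HSV); m=cv2.inRange(h,(5,120,100),(16,255,255)); n,l,st,ce=cv2.connectedComponentsWithStats(m); i=1+np.argmax(st[1:,4])
    ys,xs=np.nonzero(l==i); w=np.array([ray(c,p,74)[:2] for p in zip(xs,ys)],np.float32); print(c,st[i],cv2.minAreaRect(w))
    for r in robot.pinpoint(c,"can0")[:6]: print(round(r["p"],2),np.round(ray(c,r["xy"],0)[:2]))
a=cv2.imread("pics/topF.png")[60:300,100:540]; b=cv2.imread("pics/sceneF.png")[130:350,160:460]
cv2.imwrite("pics/F.png",np.vstack([cv2.resize(a,(560,305)),cv2.resize(b,(400,293))[:, :].copy() if 0 else cv2.copyMakeBorder(cv2.resize(b,(400,293)),0,0,80,80,cv2.BORDER_CONSTANT)]))
```

```text
t 48.3 grasp [ 468.6 -359.5  322.4] yaw -146.7 z [-0.003  0.003 -1.   ] F [ 0.6 -0.6 -0.6] op 84.2 gf 0.0
top [ 277  170  100   37 2798] ((558.4193725585938, -5.69854736328125), (227.5537567138672, 74.54662322998047), 86.74866485595703)
0.63 [340.  42.]
0.55 [370. 106.]Traceback (most recent call last):
  File "<stdin>", line 5, in <module>
  File "h.py", line 5, in ray
    c=cal or robot.get_calibration(cam); K,R,t=[np.array(c[k],float) for k in("K","R","t")]
             ~~~~~~~~~~~~~~~~~~~~~^^^^^
ValueError: time passes only in moves, steps and waits
```

```bash
python3 -c "
from cell import robot
print(robot.job_done())"
```

```text
the job is handed in; nothing more can be done
None
```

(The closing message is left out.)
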